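# Put the plain pastry cutters back in their tin

### The job

The pastry is cut: put the four plain round cutters away in the shallow round tin, nested one under the other as a set, so that all four stand upright and flat on the tin's floor. A smaller one cannot get in under the bail of a larger one that already stands there. Leave the two wavy-edged cutters and the salt shaker standing where they are.

Things in the scene. Friction and masses are not known exactly. Their poses are not given: they have to be found in the camera images.
- cutter_1_mid (a point): Smallest plain round pastry cutter: steel ring, smooth, 32 mm across, 18 mm high, wall 2 mm, bridged by a flat bail with a black grip bar at its top, 18 mm long, 14 wide, 6 thick. Bar top 40 mm above lower edge. Point: on the axis, 20 mm above the lower edge; x along the bar, z up. Fits under the next larger at any turn, with 8 mm play all round.
- cutter_2_mid (a point): Second smallest plain round pastry cutter: steel ring, smooth, 52 mm across, 28 mm high, wall 2 mm, bridged by a flat bail with a black grip bar at its top, 24 mm long, 14 wide, 6 thick. Bar top 64 mm above lower edge. Point: on the axis, 32 mm above the lower edge; x along the bar, z up. Goes over the smallest; free height from that one's bar to under this bar: 18 mm (room for fingertips).
- cutter_3_mid (a point): Second largest plain round pastry cutter: steel ring, smooth, 72 mm across, 38 mm high, wall 2 mm, bridged by a flat bail with a black grip bar at its top, 28 mm long, 14 wide, 6 thick. Bar top 88 mm above lower edge. Point: on the axis, 44 mm above the lower edge; x along the bar, z up. Goes over the second smallest; same 8 mm play and 18 mm free height.
- cutter_4_mid (a point): Largest plain round pastry cutter: steel ring, smooth, 92 mm across, 48 mm high, wall 2 mm, bridged by a flat bail with a black grip bar at its top, 32 mm long, 14 wide, 6 thick. Bar top 112 mm above lower edge. Point: on the axis, 56 mm above the lower edge; x along the bar, z up. Goes over the second largest; same 8 mm play and 18 mm free height.
- fluted_a_mid (a point): Smaller fluted pastry cutter of another set, not to be moved: steel ring, wavy, 59 mm across the waves, 28 mm high, wall 2 mm, bridged by a flat bail with a black grip bar at its top, 24 mm long, 14 wide, 6 thick. Bar top 64 mm above lower edge. Point: on the axis, 32 mm above the lower edge; x along the bar, z up.
- fluted_b_mid (a point): Larger fluted pastry cutter of another set, not to be moved: steel ring, wavy, 79 mm across the waves, 38 mm high, wall 2 mm, bridged by a flat bail with a black grip bar at its top, 28 mm long, 14 wide, 6 thick. Bar top 88 mm above lower edge. Point: on the axis, 44 mm above the lower edge; x along the bar, z up.
- tin: Shallow round steel tin of the plain set, open at the top: 116 mm outside diameter at the rim, about 110 mm clear inside, 14 mm high, floor 2 mm thick; loose, 0.4 kg. The origin is the centre of its underside; z is up. The largest cutter has about 8 mm of play all round in it.
- salt_mid (a point): Salt shaker, clear with grey domed top, 44 mm across and 90 mm high, standing; not to be moved. The point is on its axis, half-way up (45 mm above its foot).
Not all that is in view belongs to the job. What is shaped like the part that bears cutter_2_mid but yellow is not meant.

How it is judged:
By the outcome, as a careful person would: the job done as asked, in the order asked, and still so for the second after the job is handed in, with the robot touching nothing.
It also fails if it takes over 120 s, if anything falls off the work surface, if the arm or the gripper's body presses on something with over 40 N, if the wrist force passes 120 N, or if a joint passes its speed limit or range.

### The arm

A 6-joint arm with a two-finger parallel gripper is mounted at the origin on a cart in front of the work surface, level with it; the furniture and walls round the work are solid. World frame = base frame: x ahead of the robot, y to its left, z up, the work surface at z = 0. Lengths are in m, angles in rad, forces in N, time in s.
With the tool pointing down it reaches from about 0.35 to 0.85 m from the base axis. Payload 8.1 kg.
Tool frame: the origin (TCP) lies between the finger pads; the fingertips stand 25 mm ahead of it and the grasp point (between the pads) lies 6 mm ahead of it (robot.tip_extent is the distance from the TCP to the fingertips, in m); z points along the fingers, y is the direction in which the jaws open and shut (so a half turn about z gives the same grasp; the last joint's range is limited). The gripper opens to 93 mm and grips with 3 to 60 N. Pads are 15 mm wide; open, the fingers measure 128 mm over their backs; the gripper's body (75 mm by 188 mm) begins 65 mm behind the grasp point.
Start: joints at [1.218, 0.13, 1.488, -0, 1.523, -0.085], TCP at [0.159, 0.579, 0.244] pointing down, gripper open.
Joint ranges: [-2.96, 2.96], [-0.89, 2.26], [0.02, 2.5], [-1.34, 4.48], [0, 2.73], [-2.66, 2.66]. Speed limits (rad/s): [2.39, 2.39, 2.79, 3.14, 3.14, 3.14].

### API

Orientations are given as a rotation vector (axis times angle).
In Python, from plant import robot gives the robot as it stands.
- The arm moves only by the tool drive_tool, never from a script. Its argument "increments" is a list of rows, each a list of 7 numbers: the closure, from 0 (fully open) to 1 (shut), then the shift along the world's x, y, z in units of 25 mm (1.0 is 25 mm), then the turn, a rotation vector about the world's x, y, z in rad. In form: [[gripper, dx, dy, dz, rx, ry, rz], ...]. A call has 1 to 20 rows; each row is the pose to reach, as a shift and turn from the pose commanded when the call began; what a row does not reach only later rows make up. A row lasts 1/12 s, in which the tool goes at most 41.7 mm and 7.16 degrees, less where a joint would pass 70% of its speed; a pose out of reach is approached as far as the arm can. A call with a gripper value outside its range is refused whole. The fingers move at their own pace and stop on an object; "squeeze" is the grip in N (left out, the last holds). Time passes only in rows, so rows that repeat a pose let the fingers close. It gives the time, the measured TCP pose, the force and the opening at its end, in the units of the state.
- robot.read_state(): the state, without advancing time (a new reading comes with each control period).
- robot.read_camera(name): name is "scene" or "top" or "wrist"; returns a dict with "image" (400x640x3 uint8, red, green, blue), "fx", "fy", "cx", "cy" (pixels), "T" (4x4, takes a point from camera to world coordinates); the wrist camera has in their place "mount" (4x4, takes a point from camera to tool coordinates, whose origin is the TCP and whose axes are the flange's). Camera axes: x right, y down, z forward; pixel columns grow to the right and rows downward; lengths in m; the calibration is good to about 2 mm. A picture is of the moment at which its call begins: read the wrist's pose just before it. There is no depth.
- robot.close_job(): hands the job in, once; it reports no verdict.
The state is a dict: "t": time; "q": joint angles; "dq": joint speeds; "joint_torque": joint torques, N m; "tool_pos": TCP position; "orientation": TCP orientation; "force": force on the tool from outside, world axes, zero at the start; "wrist_torque": the same for the moment, N m; "opening": finger opening in m.
Only numpy, scipy, OpenCV 4.12 (cv2) and the standard library are available. Lean on these libraries where they do the work, as an engineer would, in place of code of your own. Each camera call takes 0.05 s, during which the arm holds its last target.

## Working session

There is one attempt and no reset: what is moved stays moved. The work goes in short steps, Python scripts to look and compute and a tool call to move; the robot and the scene stay as the last step left them, time stands still between calls to the robot, and variables do not carry over. Pictures are saved under pics/ and viewed, and the job is handed in when it is done.

Besides the shell and the picture viewer there is one more tool, called after "Emit:" as name(argument=value, ...), one argument or row to a line, values as JSON. drive_tool: Moves the arm, as the interface text tells. Its arguments: {"type":"object","properties":{"increments":{"type":"array"},"squeeze":{"type":"number"}},"required":["increments"]}

```bash
ls; mkdir -p pics; cat > h.py <<'E'
import numpy as np, cv2
from plant import robot
def snap(n,f):
    s=robot.read_state(); c=robot.read_camera(n); cv2.imwrite('pics/'+f+'.png',c['image'][:,:,::-1]); np.save('pics/'+f+'.npy',{'c':c,'s':s},allow_pickle=True); return c,s
def load(f): d=np.load('pics/'+f+'.npy',allow_pickle=True).item(); return d['c'],d['s']
def T(c,s):
    if 'T' in c: return np.array(c['T'])
    M=np.eye(4); M[:3,:3]=cv2.Rodrigues(np.array(s['orientation'],float))[0]; M[:3,3]=s['tool_pos']; return M@np.array(c['mount'])
def ray(c,s,u,v,z):
    M=T(c,s); d=M[:3,:3]@np.array([(u-c['cx'])/c['fx'],(v-c['cy'])/c['fy'],1]); o=M[:3,3]; return o+d*(z-o[2])/d[2]
def proj(c,s,p):
    M=np.linalg.inv(T(c,s)); q=M[:3,:3]@np.array(p)+M[:3,3]; return c['fx']*q[0]/q[2]+c['cx'],c['fy']*q[1]/q[2]+c['cy']
E
python3 - <<'E'
from h import *
np.set_printoptions(precision=3,suppress=True)
for n in ['scene','top','wrist']:
    c,s=snap(n,n+'0'); print(n,c['fx'],c['cx'],c['cy'],T(c,s))
print(s)
E
```

```text
pics
scene 384.97311342247764 318.2457671557831 202.54686597620238 [[ 0.766 -0.366  0.528 -0.056]
 [-0.643 -0.431  0.633 -0.738]
 [-0.004 -0.825 -0.566  0.732]
 [ 0.     0.     0.     1.   ]]
top 422.34788731325176 315.0519677249229 201.22417070291243 [[ 0.009 -0.982  0.191  0.284]
 [-1.    -0.013 -0.022  0.009]
 [ 0.024 -0.19  -0.981  1.282]
 [ 0.     0.     0.     1.   ]]
wrist 320.7604277094474 325.15590355886593 200.179730587937 [[ 0.264  0.929  0.258  0.087]
 [ 0.965 -0.254 -0.072  0.599]
 [-0.002  0.268 -0.963  0.384]
 [ 0.     0.     0.     1.   ]]
{'t': 0.1, 'q': array([ 1.218,  0.131,  1.489, -0.   ,  1.523, -0.085]), 'dq': array([-0.   , -0.002, -0.001,  0.001,  0.001, -0.   ]), 'joint_torque': array([  0.002, -56.134, -49.31 ,   0.077,   0.029,  -0.   ]), 'tool_pos': array([0.159, 0.578, 0.243]), 'orientation': array([-0.419, -3.113,  0.003]), 'force': array([-0.348, -0.302,  0.45 ]), 'wrist_torque': array([-0.056,  0.033,  0.039]), 'opening': 0.093163412889194}
```

View pics/top0.png

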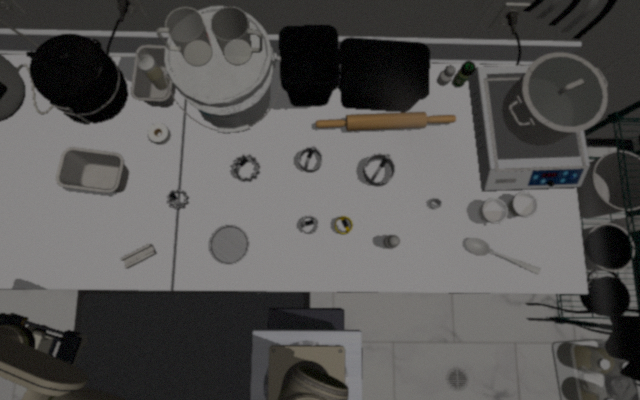

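View pics/scene0.png

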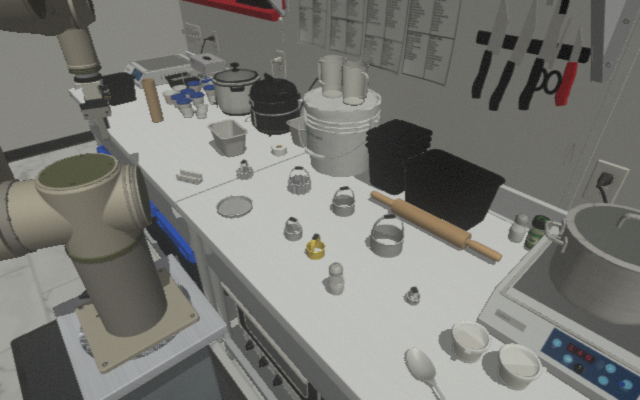

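View pics/wrist0.png

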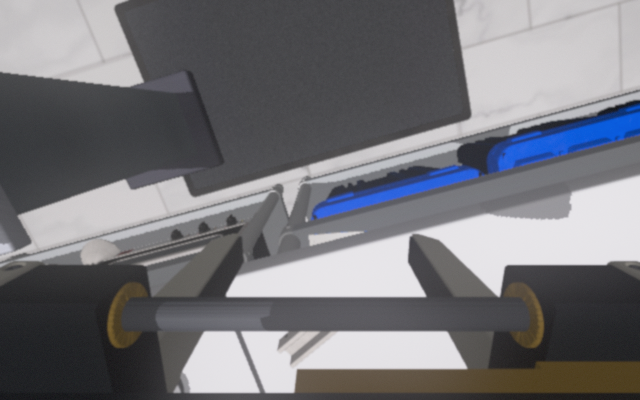

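```bash
python3 - <<'E'
from h import *
a=cv2.imread('pics/top0.png')[130:270,150:460]; b=cv2.imread('pics/scene0.png')[150:310,200:440]
cv2.imwrite('pics/topc.png',cv2.resize(a,None,fx=2.5,fy=2.5,interpolation=2)); cv2.imwrite('pics/scenec.png',cv2.resize(b,None,fx=3.3,fy=3.3,interpolation=2))
c,s=load('top0')
for n,u,v,z in [('c1',434,203,.02),('c2',308,225,.032),('c3',308,159,.044),('c4',379,169,.056),('tin',229,244,.014),('fa',178,198,.03),('fb',245,168,.04),('salt',390,241,.045),('yel',343,225,.03)]:
    p=ray(c,s,u,v,z); print(n,p.round(3),np.hypot(*p[:2]).round(3))
E
```

```text
c1 [ 0.529 -0.384  0.02 ] 0.653
c2 [0.454 0.001 0.032] 0.454
c3 [0.655 0.004 0.044] 0.655
c4 [ 0.624 -0.21   0.056] 0.658
tin [0.397 0.236 0.014] 0.462
fa [0.532 0.392 0.03 ] 0.661
fb [0.625 0.194 0.04 ] 0.655
salt [ 0.408 -0.24   0.045] 0.474
yel [ 0.456 -0.103  0.03 ] 0.468
```

View pics/topc.png

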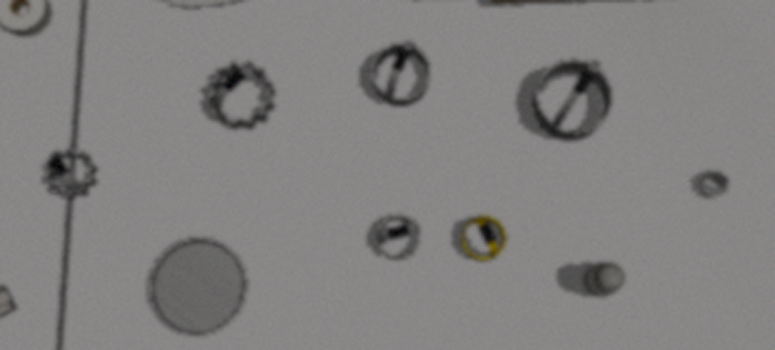

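View pics/scenec.png

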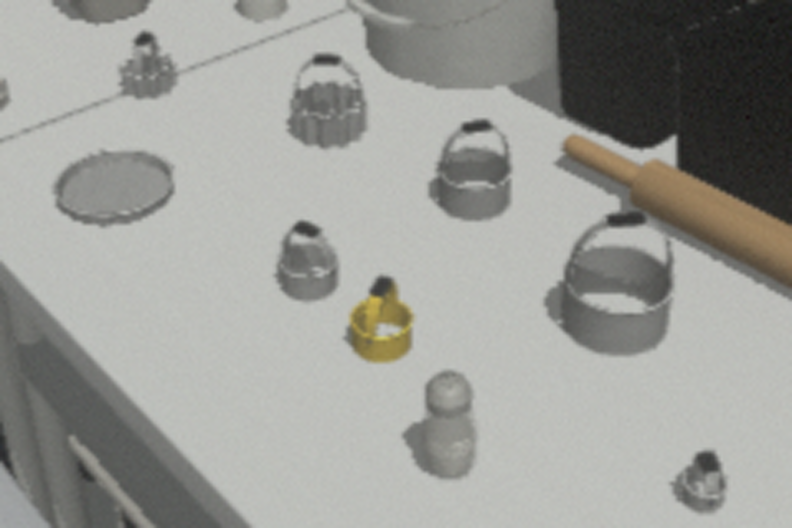

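Emit:
drive_tool(
  increments=[
    [0.5, 13.6, -15.0, 0, 0, 0, -0.9],
    [0.5, 13.6, -15.0, 0, 0, 0, -0.9],
    [0.5, 13.6, -15.0, 0, 0, 0, -0.9],
    [0.5, 13.6, -15.0, 0, 0, 0, -0.9],
    [0.5, 13.6, -15.0, 0, 0, 0, -0.9],
    [0.5, 13.6, -15.0, 0, 0, 0, -0.9],
    [0.5, 13.6, -15.0, 0, 0, 0, -0.9],
    [0.5, 13.6, -15.0, 0, 0, 0, -0.9],
    [0.5, 13.6, -15.0, 0, 0, 0, -0.9],
    [0.5, 13.6, -15.0, 0, 0, 0, -0.9],
    [0.5, 13.6, -15.0, 0, 0, 0, -0.9],
    [0.5, 13.6, -15.0, 0, 0, 0, -0.9],
    [0.5, 13.6, -15.0, 0, 0, 0, -0.9],
    [0.5, 14, -25.0, 0, 0, 0, -1.6],
    [0.5, 14, -25.0, 0, 0, 0, -1.6],
    [0.5, 14, -25.0, 0, 0, 0, -1.6],
    [0.5, 14, -25.0, 0, 0, 0, -1.6],
    [0.5, 14, -25.0, 0, 0, 0, -1.6],
    [0.5, 14, -25.0, 0, 0, 0, -1.6],
    [0.5, 14, -25.0, 0, 0, 0, -1.6],
  ],
  squeeze=15,
)

```text
t: 1.82
tool_pos: [0.5083, -0.0527, 0.2434]
orientation: [2.534, 1.854, -0.003]
force: [0.2, -0.1, -0.0]
opening: 0.0465
```

Emit:
drive_tool(
  increments=[
    [0.5, 0.8, -13.2, 0, 0, 0, -0.3],
    [0.5, 0.8, -13.2, 0, 0, 0, -0.3],
    [0.5, 0.8, -13.2, 0, 0, 0, -0.3],
    [0.5, 0.8, -13.2, 0, 0, 0, -0.3],
    [0.5, 0.8, -13.2, 0, 0, 0, -0.3],
    [0.5, 0.8, -13.2, 0, 0, 0, -0.3],
    [0.5, 0.8, -13.2, 0, 0, 0, -0.3],
    [0.5, 0.8, -13.2, 0, 0, 0, -0.3],
    [0.5, 0.8, -13.2, 0, 0, 0, -0.3],
    [0.5, 0.8, -13.2, 0, 0, 0, -0.3],
    [0.5, 0.8, -13.2, 0, 0, 0, -0.3],
  ],
)

```text
t: 2.73
tool_pos: [0.5289, -0.3754, 0.243]
orientation: [-2.775, -1.47, -0.0]
force: [0.5, 0.6, 0.1]
opening: 0.0466
```

```bash
python3 - <<'E'
from h import *
c,s=snap('wrist','w1'); print(s['tool_pos'],s['orientation'],s['q'])
E
```

```text
[ 0.52890771 -0.37541884  0.24296875] [-2.77491799e+00 -1.46954484e+00 -4.54967409e-05] [-6.96632576e-01  2.62829551e-01  1.33964938e+00  6.20470227e-04
  1.54055813e+00 -9.99188356e-02]
```

View pics/w1.png

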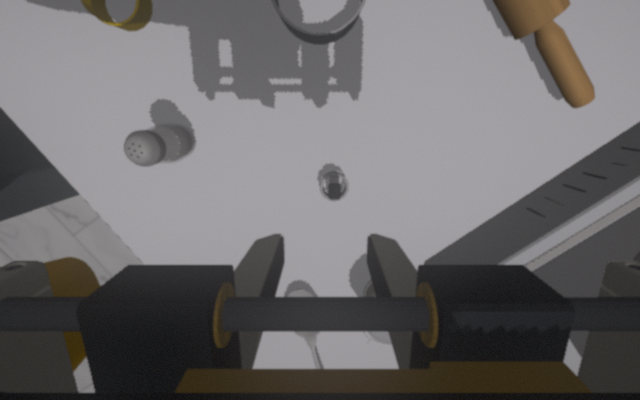

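```bash
cat >> h.py <<'E'
def crop(f,u,v,r,out,k=None):
    k=k or 560//(2*r); a=cv2.imread('pics/'+f+'.png')[max(0,v-r):v+r,max(0,u-r):u+r]; a=cv2.normalize(a,None,0,255,cv2.NORM_MINMAX)
    cv2.imwrite('pics/'+out+'.png',cv2.resize(a,None,fx=k,fy=k,interpolation=cv2.INTER_CUBIC))
E
python3 - <<'E'
from h import *
crop('w1',333,184,30,'w1c')
E
```

```text
(no output)
```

View pics/w1c.png

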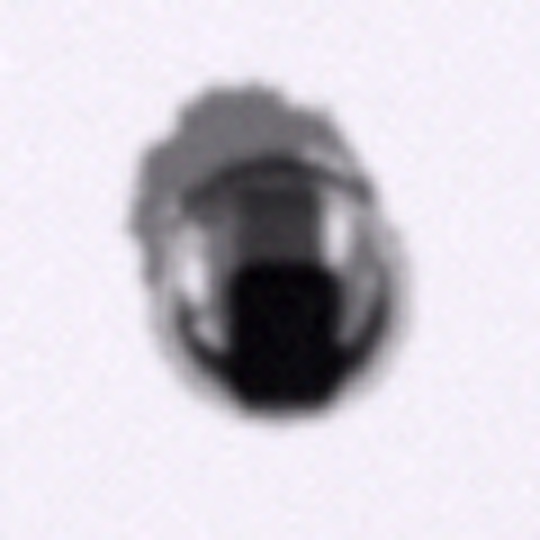

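```bash
python3 - <<'E'
from h import *
np.set_printoptions(precision=4,suppress=True)
c,s=load('w1')
p=ray(c,s,334.7,191.2,.037); print(p, (p-s['tool_pos'])/.025)
R=cv2.Rodrigues(np.array(s['orientation']))[0]; print(R, T(c,s)[:3,3])
# ring top/bottom check: ring centre at z=.018
print(ray(c,s,303+285/9,154+280/9,.012), ray(c,s,303+165/9,154+300/9,.009),ray(c,s,303+400/9,154+300/9,.009))
c,s=load('top0'); print(proj(c,s,p))
c,s=load('scene0'); print(proj(c,s,p))
E
```

```text
[ 0.5304 -0.3903  0.037 ] [ 0.0607 -0.596  -8.2388]
[[ 0.5619  0.8272 -0.0007]
 [ 0.8272 -0.5619  0.0014]
 [ 0.0008 -0.0014 -1.    ]] [ 0.571  -0.3132  0.3842]
[ 0.5316 -0.3896  0.012 ] [ 0.5165 -0.3836  0.009 ] [ 0.5425 -0.4011  0.009 ]
(np.float64(437.80383656133), np.float64(201.4277141943154))
(np.float64(413.50755581826036), np.float64(289.25599473938985))
```

Emit:
drive_tool(
  increments=[
    [0.5, 0.06, -0.6, -2, 0, 0, 0],
    [0.5, 0.06, -0.6, -4, 0, 0, 0],
    [0.5, 0.06, -0.6, -5, 0, 0, 0],
    [0.5, 0.06, -0.6, -6, 0, 0, 0],
    [0.5, 0.06, -0.6, -6.6, 0, 0, 0],
    [0.5, 0.06, -0.6, -7.2, 0, 0, 0],
    [0.5, 0.06, -0.6, -7.8, 0, 0, 0],
    [0.5, 0.06, -0.6, -7.8, 0, 0, 0],
    [0.5, 0.06, -0.6, -7.8, 0, 0, 0],
  ],
)

```text
t: 3.53
tool_pos: [0.5307, -0.3913, 0.0493]
orientation: [2.776, 1.47, 0.0]
force: [0.8, -0.0, -0.0]
opening: 0.0464
```

```bash
python3 - <<'E'
from h import *
c,s=snap('wrist','w2'); print(s['tool_pos'],s['orientation'],s['force'])
crop('w2',325,250,100,'w2c',4)
E
```

```text
[ 0.53069733 -0.39126218  0.04925851] [2.77574534e+00 1.47034949e+00 3.39794074e-04] [ 7.96521648e-01 -2.94258924e-02 -6.78945762e-05]
```

View pics/w2.png

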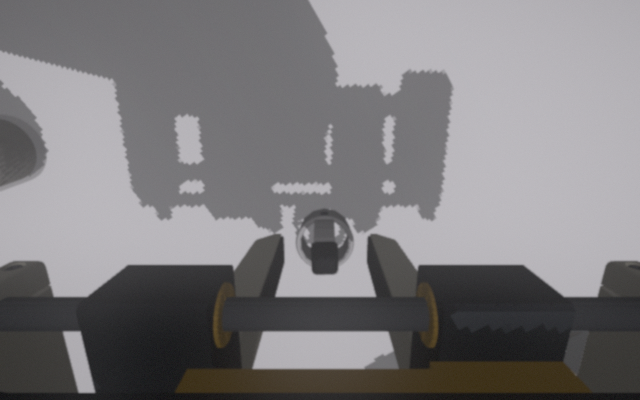

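Cutter 1's bar sits at (324,258), centred between the fingers at (260,245) and (390,245), with its bail running along the image vertical. Closing the jaws and lifting.

Emit:
drive_tool(
  increments=[
    [1, 0, 0, 0, 0, 0, 0],
    [1, 0, 0, 0, 0, 0, 0],
    [1, 0, 0, 0, 0, 0, 0],
    [1, 0, 0, 0, 0, 0, 0],
    [1, 0, 0, 0, 0, 0, 0],
    [1, 0, 0, 0, 0, 0, 0],
    [1, 0, 0, 0, 0, 0, 0],
    [1, 0, 0, 0.5, 0, 0, 0],
    [1, 0, 0, 1, 0, 0, 0],
    [1, 0, 0, 2, 0, 0, 0],
    [1, 0, 0, 3, 0, 0, 0],
    [1, 0, 0, 4, 0, 0, 0],
    [1, 0, 0, 6, 0, 0, 0],
    [1, 0, 0, 6, 0, 0, 0],
  ],
  squeeze=20,
)

```text
t: 4.75
tool_pos: [0.5328, -0.3934, 0.2084]
orientation: [2.767, 1.465, 0.006]
force: [1.4, -1.3, 1.7]
opening: 0.0138
```

```bash
python3 - <<'E'
from h import *
c,s=snap('wrist','w3'); print(s['tool_pos'],s['orientation'],s['force'],s['opening'])
crop('w3',325,250,70,'w3c',4)
E
```

```text
[ 0.53276298 -0.3934293   0.20842752] [2.76712058 1.46511737 0.0064906 ] [ 1.38161648 -1.29910133  1.67653145] 0.013815330507218757
```

View pics/w3c.png

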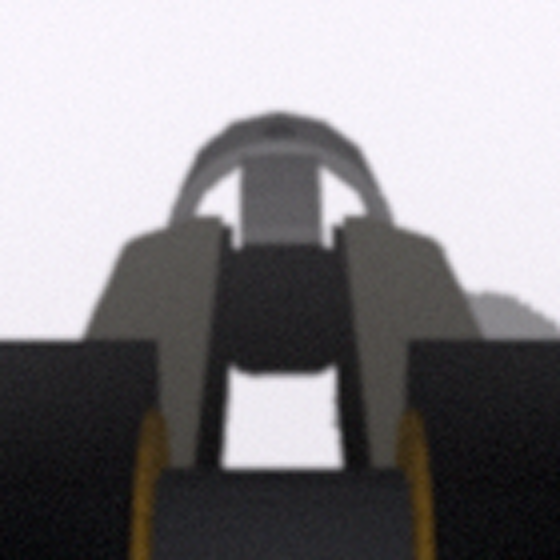

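Emit:
drive_tool(
  increments=[
    [1, -5.2, 25, 2, 0, 0, 1.2],
    [1, -5.2, 25, 2, 0, 0, 1.2],
    [1, -5.2, 25, 2, 0, 0, 1.2],
    [1, -5.2, 25, 2, 0, 0, 1.2],
    [1, -5.2, 25, 2, 0, 0, 1.2],
    [1, -5.2, 25, 2, 0, 0, 1.2],
    [1, -5.2, 25, 2, 0, 0, 1.2],
    [1, -5.2, 25, 2, 0, 0, 1.2],
    [1, -5.2, 25, 2, 0, 0, 1.2],
    [1, -5.2, 25, 2, 0, 0, 1.2],
    [1, -5.2, 25, 2, 0, 0, 1.2],
    [1, -5.2, 25, 2, 0, 0, 1.2],
    [1, -5.2, 25, 2, 0, 0, 1.2],
    [1, -5.2, 25, 2, 0, 0, 1.2],
    [1, -5.2, 25, 2, 0, 0, 1.2],
    [1, -5.2, 25, 2, 0, 0, 1.2],
    [1, -5.2, 25, 2, 0, 0, 1.2],
    [1, -5.2, 25, 2, 0, 0, 1.2],
    [1, -5.2, 25, 2, 0, 0, 1.2],
    [1, -5.2, 25, 2, 0, 0, 1.2],
  ],
)

```text
t: 6.47
tool_pos: [0.4005, 0.2324, 0.2484]
orientation: [1.464, 2.78, -0.001]
force: [-0.0, -0.8, -0.7]
opening: 0.0138
```

```bash
python3 - <<'E'
from h import *
c,s=snap('wrist','w4'); print(s['tool_pos'],s['orientation'],s['force'],s['opening'])
E
```

```text
[0.40047844 0.23244507 0.24837398] [ 1.46359002e+00  2.77979475e+00 -9.53812244e-04] [-5.11158419e-04 -8.34315945e-01 -6.72600834e-01] 0.01384228934015596
```

View pics/w4.png

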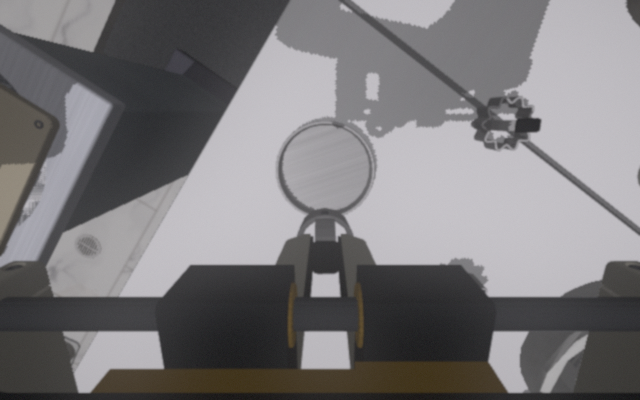

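```bash
python3 - <<'E'
from h import *
np.set_printoptions(precision=4,suppress=True)
for f,(u0,v0,r) in {'w4':(326,167,62),'top0':(229,244,28)}.items():
    c,s=load(f); g=cv2.cvtColor(c['image'],cv2.COLOR_RGB2GRAY)[v0-r:v0+r,u0-r:u0+r]
    t,m=cv2.threshold(g,0,255,cv2.THRESH_BINARY_INV+cv2.THRESH_OTSU)
    m=cv2.resize(m,None,fx=4,fy=4,interpolation=0); cv2.imwrite('pics/m_'+f+'.png',m); print(t)
crop('w4',326,167,62,'w4c'); crop('top0',229,244,28,'t0c')
a=cv2.imread('pics/w4c.png'); b=cv2.resize(cv2.imread('pics/m_w4.png'),(a.shape[1]//2,a.shape[0]//2)); cc=cv2.resize(cv2.imread('pics/t0c.png'),b.shape[1::-1])
cv2.imwrite('pics/j.png',np.hstack([a,np.vstack([b,cc])]))
E
```

```text
147.0
116.0
```

View pics/j.png

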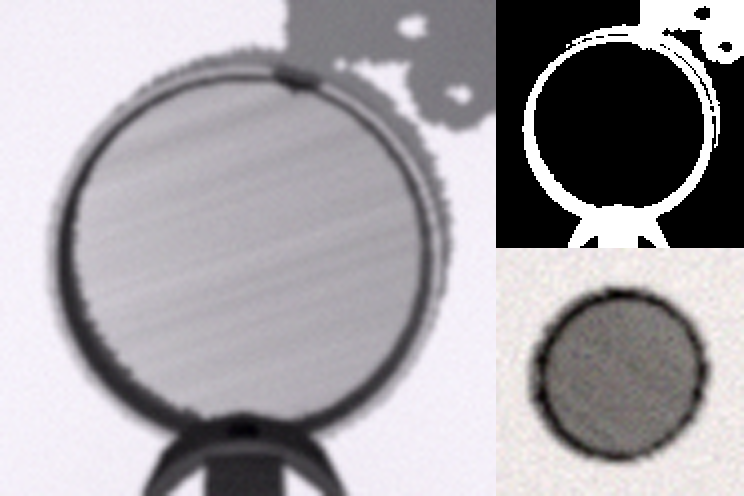

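```bash
python3 - <<'E'
from h import *
np.set_printoptions(precision=4,suppress=True)
c,s=load('w4')
for u,v in [(264+57/4,105+250/4),(264+437/4,105+250/4),(264+248/4,105+63/4)]: print(ray(c,s,u,v,.014))
g=cv2.cvtColor(c['image'],cv2.COLOR_RGB2GRAY)
# floor interior bright contour inside dark ring
m=(g>147).astype(np.uint8); n,l=cv2.connectedComponents(m); k=(l==l[160,326]).astype(np.uint8)
cs,_=cv2.findContours(k,0,1); pts=max(cs,key=len)[:,0]; pts=pts[pts[:,1]<200]; e=cv2.fitEllipse(pts); print('floor',e,ray(c,s,*e[0],.002),ray(c,s,*e[0],.014))
c,s=load('top0'); g=cv2.cvtColor(c['image'],cv2.COLOR_RGB2GRAY)
k=np.zeros_like(g); k[216:272,201:257]=g[216:272,201:257]<116
cs,_=cv2.findContours(k,0,1); e=cv2.fitEllipse(max(cs,key=len)); print('top',e,ray(c,s,*e[0],.010))
E
```

```text
[0.3487 0.2097 0.014 ]
[0.4412 0.2734 0.014 ]
[0.3648 0.2859 0.014 ]
floor ((325.186279296875, 167.359619140625), (82.033447265625, 85.00254821777344), 116.59871673583984) [0.3955 0.2396 0.002 ] [0.3943 0.2413 0.014 ]
top ((228.31825256347656, 244.27064514160156), (38.52861785888672, 40.06601333618164), 57.46479034423828) [0.3964 0.2392 0.01  ]
```

Emit:
drive_tool(
  increments=[
    [1, -0.2, 0.3, 0, 0, 0, 0],
    [1, -0.2, 0.3, -1.5, 0, 0, 0],
    [1, -0.2, 0.3, -3, 0, 0, 0],
    [1, -0.2, 0.3, -4.5, 0, 0, 0],
    [1, -0.2, 0.3, -6, 0, 0, 0],
    [1, -0.2, 0.3, -7, 0, 0, 0],
    [1, -0.2, 0.3, -7.4, 0, 0, 0],
    [1, -0.2, 0.3, -7.6, 0, 0, 0],
    [1, -0.2, 0.3, -7.7, 0, 0, 0],
    [1, -0.2, 0.3, -7.8, 0, 0, 0],
    [1, -0.2, 0.3, -7.8, 0, 0, 0],
    [1, -0.2, 0.3, -7.8, 0, 0, 0],
  ],
)

```text
t: 7.52
tool_pos: [0.3964, 0.2417, 0.0552]
orientation: [1.461, 2.779, 0.003]
force: [0.9, 0.9, -0.6]
opening: 0.0136
```

```bash
python3 - <<'E'
from h import *
c,s=snap('wrist','w5'); print(s['tool_pos'],s['orientation'],s['force'],s['opening'])
E
```

```text
[0.3964304  0.24168583 0.05521367] [1.46091438 2.77942209 0.00337603] [ 0.85918685  0.93771165 -0.57436643] 0.013572431182757016
```

View pics/w5.png

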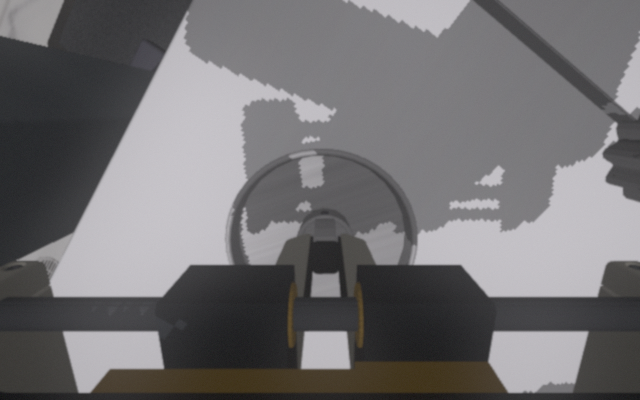

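Emit:
drive_tool(
  increments=[
    [1, 0, 0, -0.08, 0, 0, 0],
    [1, 0, 0, -0.14, 0, 0, 0],
    [1, 0, 0, -0.16, 0, 0, 0],
    [1, 0, 0, -0.16, 0, 0, 0],
  ],
)

```text
t: 7.9
tool_pos: [0.3959, 0.2414, 0.0507]
orientation: [1.461, 2.78, 0.001]
force: [-2.6, -2.1, 8.3]
opening: 0.0137
```

Emit:
drive_tool(
  increments=[
    [0.6, 0, 0, -0.1, 0, 0, 0],
    [0.6, 0, 0, -0.1, 0, 0, 0],
    [0.6, 0, 0, -0.1, 0, 0, 0],
    [0.6, 0, 0, -0.1, 0, 0, 0],
    [0.6, 0, 0, 0.5, 0, 0, 0],
    [0.6, 0, 0, 1.5, 0, 0, 0],
    [0.6, 0, 0, 3, 0, 0, 0],
    [0.6, 0, 0, 4.5, 0, 0, 0],
    [0.6, 0, 0, 6, 0, 0, 0],
    [0.6, 0, 0, 7.8, 0, 0, 0],
    [0.6, 0, 0, 7.8, 0, 0, 0],
    [0.6, 0, 0, 7.8, 0, 0, 0],
  ],
)

```text
t: 8.9
tool_pos: [0.3971, 0.242, 0.2485]
orientation: [1.46, 2.777, 0.009]
force: [0.1, -0.4, -0.2]
opening: 0.0372
```

```bash
python3 - <<'E'
from h import *
c,s=snap('wrist','w6'); print(s['tool_pos'],s['orientation'],s['force'],s['opening'])
crop('w6',326,180,70,'w6c',8)
E
```

```text
[0.39708993 0.24200434 0.24848189] [1.45955981 2.77708804 0.00887481] [ 0.05500974 -0.44924844 -0.21586987] 0.03723621655149468
```

View pics/w6.png

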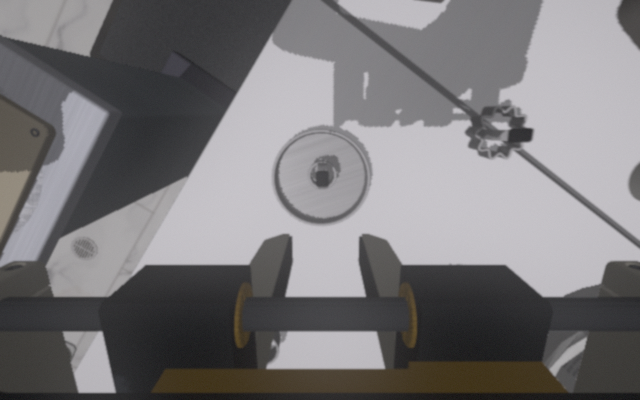

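View pics/w6c.png

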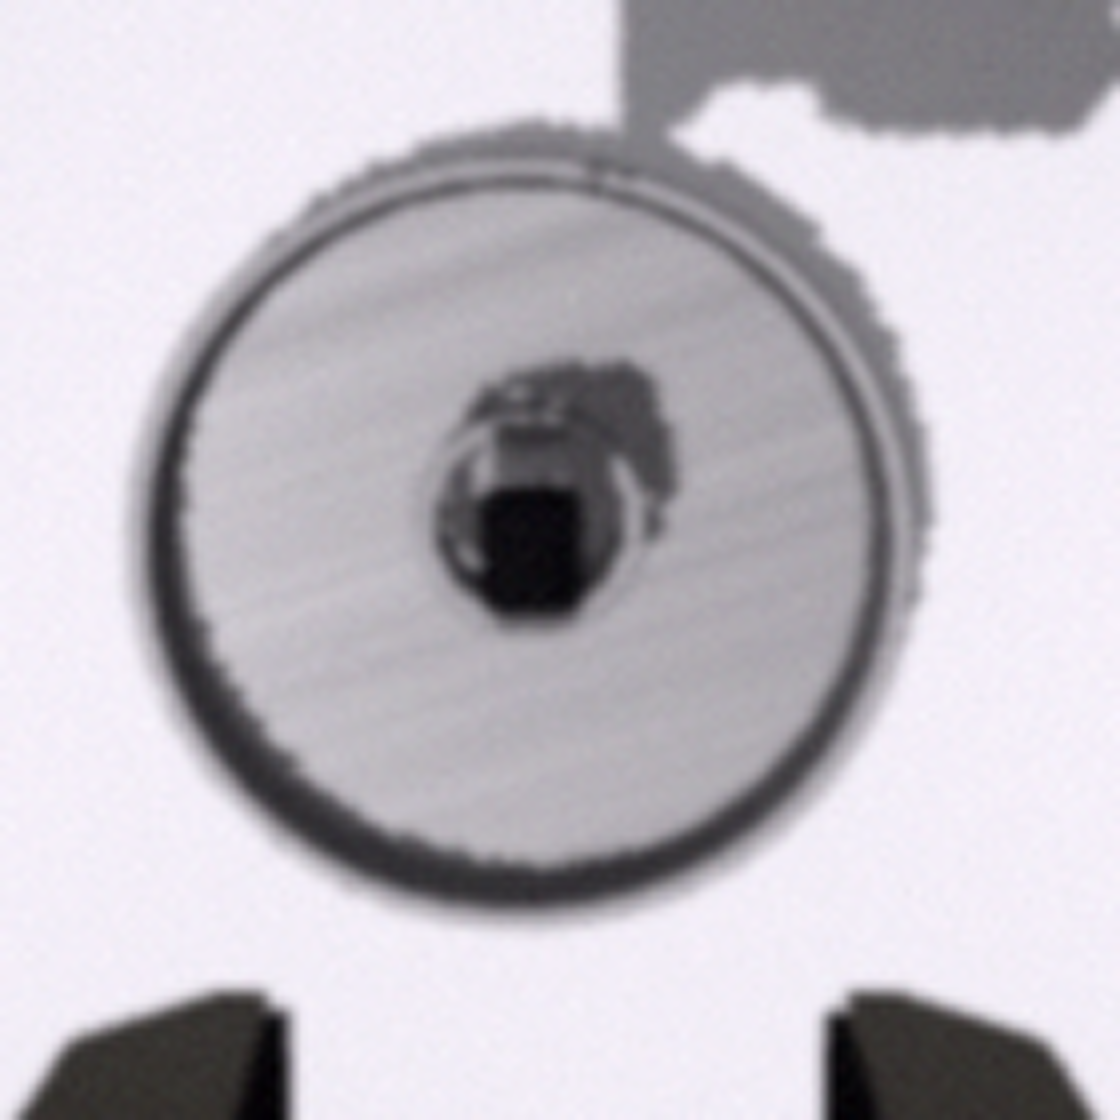

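```bash
python3 - <<'E'
from h import *
np.set_printoptions(precision=4,suppress=True)
c,s=load('w6')
P=lambda x,y,z:ray(c,s,256+x/8,110+y/8,z)
a,b=P(143,535,.014),P(903,535,.014); t,d=P(525,163,.014),P(525,910,.014)
print((a+b)/2,np.linalg.norm(a-b),(t+d)/2,np.linalg.norm(t-d))
print('bar',P(530,548,.042), 'ring',P(532,525,.012))
E
```

```text
[0.3953 0.2397 0.014 ] 0.11319996029968059 [0.3969 0.2378 0.014 ] 0.11345978503410094
bar [0.394  0.2435 0.042 ] ring [0.3957 0.2414 0.012 ]
```

Emit:
drive_tool(
  increments=[
    [0.6, 2.3, -9.3, 0, 0, 0, -0.3],
    [0.6, 2.3, -9.3, 0, 0, 0, -0.3],
    [0.6, 2.3, -9.3, 0, 0, 0, -0.3],
    [0.6, 2.3, -9.3, 0, 0, 0, -0.3],
    [0.6, 2.3, -9.3, 0, 0, 0, -0.3],
    [0.6, 2.3, -9.3, 0, 0, 0, -0.3],
    [0.6, 2.3, -9.3, 0, 0, 0, -0.3],
    [0.6, 2.3, -9.3, 0, 0, 0, -0.3],
    [0.6, 2.3, -9.3, 0, 0, 0, -0.3],
  ],
)

```text
t: 9.7
tool_pos: [0.4518, 0.0089, 0.2428]
orientation: [-1.86, -2.528, 0.002]
force: [0.5, -0.2, -0.2]
opening: 0.0372
```

```bash
python3 - <<'E'
from h import *
c,s=snap('wrist','w7'); print(s['tool_pos'],s['orientation'],s['force'],s['opening'])
E
```

```text
[0.45180018 0.00890295 0.242763  ] [-1.86001387e+00 -2.52796916e+00  2.05364042e-03] [ 0.47559828 -0.2494722  -0.19259744] 0.03717405536483633
```

View pics/w7.png

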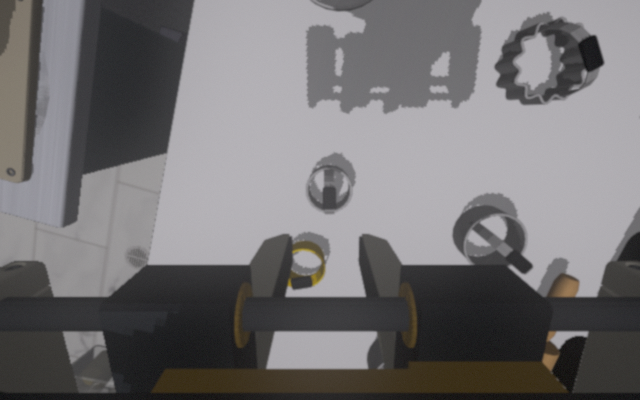

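```bash
python3 - <<'E'
from h import *
crop('w7',330,185,35,'a',8);crop('w7',490,240,50,'b')
a=cv2.imread('pics/a.png');b=cv2.resize(cv2.imread('pics/b.png'),(560,560)) if 0 else cv2.imread('pics/b.png')
h=max(a.shape[0],b.shape[0]); pad=lambda q:cv2.copyMakeBorder(q,0,h-q.shape[0],0,0,0)
j=np.hstack([pad(a),pad(b)]);print(j.shape,a.shape,b.shape); cv2.imwrite('pics/w7c.png',a);cv2.imwrite('pics/w7d.png',b)
E
```

```text
(560, 1060, 3) (560, 560, 3) (500, 500, 3)
```

View pics/w7c.png

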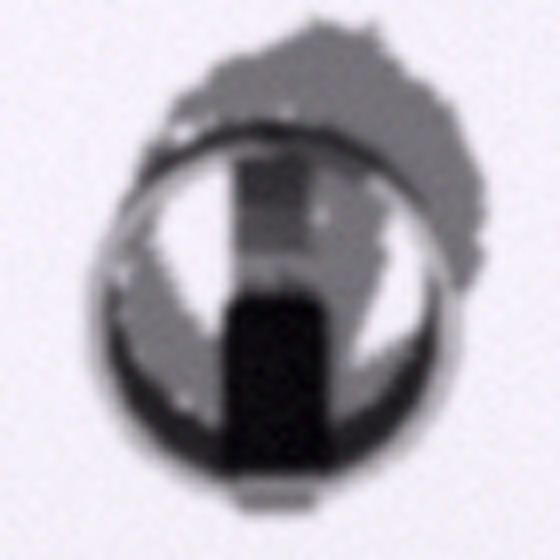

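View pics/w7d.png

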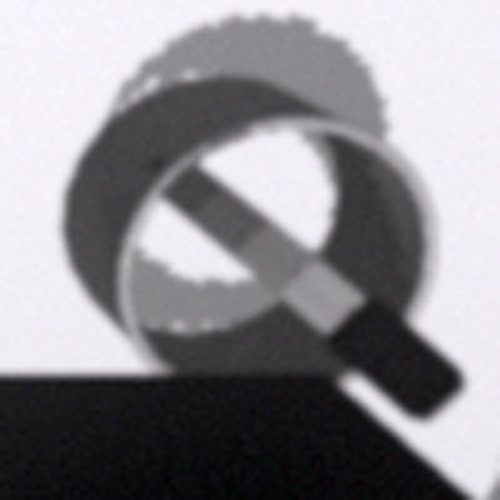

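```bash
python3 - <<'E'
from h import *
np.set_printoptions(precision=4,suppress=True)
c,s=load('w7')
P=lambda x,y,z:ray(c,s,295+x/8,150+y/8,z)
p=P(277,380,.063);a,b=P(278,295,.064),P(274,468,.063)
print(p,a,b,np.linalg.norm(a-b),'ring rim',P(95,310,.028),P(460,310,.028),(P(95,310,.028)+P(460,310,.028))/2)
R=cv2.Rodrigues(np.array(s['orientation']))[0];print(R[:,0],(a-b)/np.linalg.norm(a-b),(p-s['tool_pos'])/.025)
for f in('top0','scene0'):
  c,s=load(f);print(proj(c,s,p))
E
```

```text
[ 0.4589 -0.0004  0.063 ] [0.4555 0.0106 0.064 ] [ 0.4621 -0.0119  0.063 ] 0.023468373590063478 ring rim [ 0.4341 -0.0072  0.028 ] [0.4838 0.0084 0.028 ] [0.4589 0.0006 0.028 ]
[-0.2975  0.9547  0.0017] [-0.2807  0.9589  0.0426] [ 0.2821 -0.3732 -7.1905]
(np.float64(308.7414161321777), np.float64(222.0765428901365))
(np.float64(291.6832837161576), np.float64(217.89607460801423))
```

Emit:
drive_tool(
  increments=[
    [0.6, 0.3, -0.36, -1.5, 0, 0, 0],
    [0.6, 0.3, -0.36, -3, 0, 0, 0],
    [0.6, 0.3, -0.36, -4.5, 0, 0, 0],
    [0.6, 0.3, -0.36, -5.5, 0, 0, 0],
    [0.6, 0.3, -0.36, -6.2, 0, 0, 0],
    [0.6, 0.3, -0.36, -6.85, 0, 0, 0],
    [0.6, 0.3, -0.36, -6.85, 0, 0, 0],
    [0.6, 0.3, -0.36, -6.85, 0, 0, 0],
    [0.6, 0.3, -0.36, -6.85, 0, 0, 0],
  ],
)

```text
t: 10.5
tool_pos: [0.4607, 0.0004, 0.0743]
orientation: [1.858, 2.532, 0.001]
force: [-0.2, -0.1, 0.1]
opening: 0.0373
```

```bash
python3 - <<'E'
from h import *
c,s=snap('wrist','w8'); print(s['tool_pos'],s['orientation'],s['force'],s['opening'])
crop('w8',325,240,70,'w8c',4)
E
```

```text
[4.60685624e-01 4.18787228e-04 7.42764145e-02] [1.85847753e+00 2.53206198e+00 7.93170044e-04] [-0.16377745 -0.09125443  0.0996108 ] 0.03734267732293448
```

View pics/w8c.png

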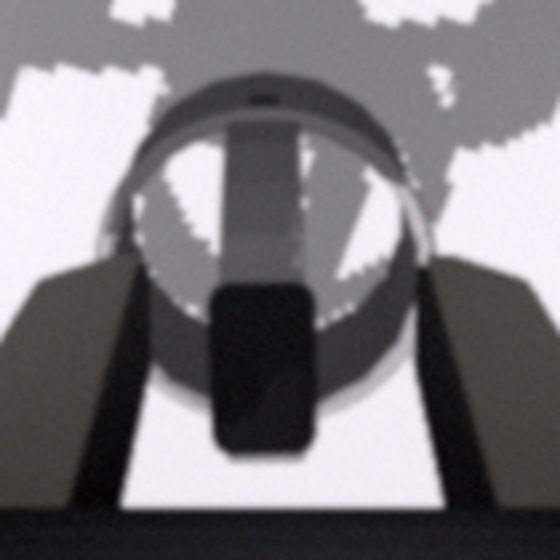

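Emit:
drive_tool(
  increments=[
    [0.6, -0.11, -0.03, -0.06, 0, 0, 0],
    [0.6, -0.11, -0.03, -0.06, 0, 0, 0],
    [1, -0.11, -0.03, -0.06, 0, 0, 0],
    [1, -0.11, -0.03, -0.06, 0, 0, 0],
    [1, -0.11, -0.03, -0.06, 0, 0, 0],
    [1, -0.11, -0.03, -0.06, 0, 0, 0],
    [1, -0.11, -0.03, -0.06, 0, 0, 0],
    [1, -0.11, -0.03, -0.06, 0, 0, 0],
  ],
)

```text
t: 11.22
tool_pos: [0.4576, -0.0012, 0.072]
orientation: [1.861, 2.531, 0.0]
force: [0.1, -0.1, 0.2]
opening: 0.0136
```

Emit:
drive_tool(
  increments=[
    [1, 0, 0, 0.5, 0, 0, 0],
    [1, 0, 0, 1.5, 0, 0, 0],
    [1, 0, 0, 3, 0, 0, 0],
    [1, 0, 0, 4.5, 0, 0, 0],
    [1, -0.5, 2, 6, 0, 0, 0.1],
    [1, -1, 4, 6.8, 0, 0, 0.2],
    [1, -1.4, 5.5, 6.8, 0, 0, 0.3],
    [1, -1.8, 7, 6.8, 0, 0, 0.3],
    [1, -2.2, 8.4, 6.8, 0, 0, 0.3],
    [1, -2.5, 9.7, 6.8, 0, 0, 0.3],
    [1, -2.5, 9.7, 6.8, 0, 0, 0.3],
    [1, -2.5, 9.7, 6.8, 0, 0, 0.3],
    [1, -2.5, 9.7, 6.8, 0, 0, 0.3],
  ],
)

```text
t: 12.3
tool_pos: [0.3946, 0.2417, 0.2416]
orientation: [-1.458, -2.783, 0.002]
force: [0.3, 0.2, -1.3]
opening: 0.0138
```

```bash
python3 - <<'E'
from h import *
c,s=snap('wrist','w9'); print(s['tool_pos'],s['orientation'],s['force'],s['opening'])
crop('w9',326,180,80,'w9c',6)
E
```

```text
[0.39455405 0.24173006 0.24155287] [-1.45799925e+00 -2.78261347e+00  1.52986418e-03] [ 0.2934528   0.18307901 -1.34632214] 0.013754887503926746
```

View pics/w9c.png

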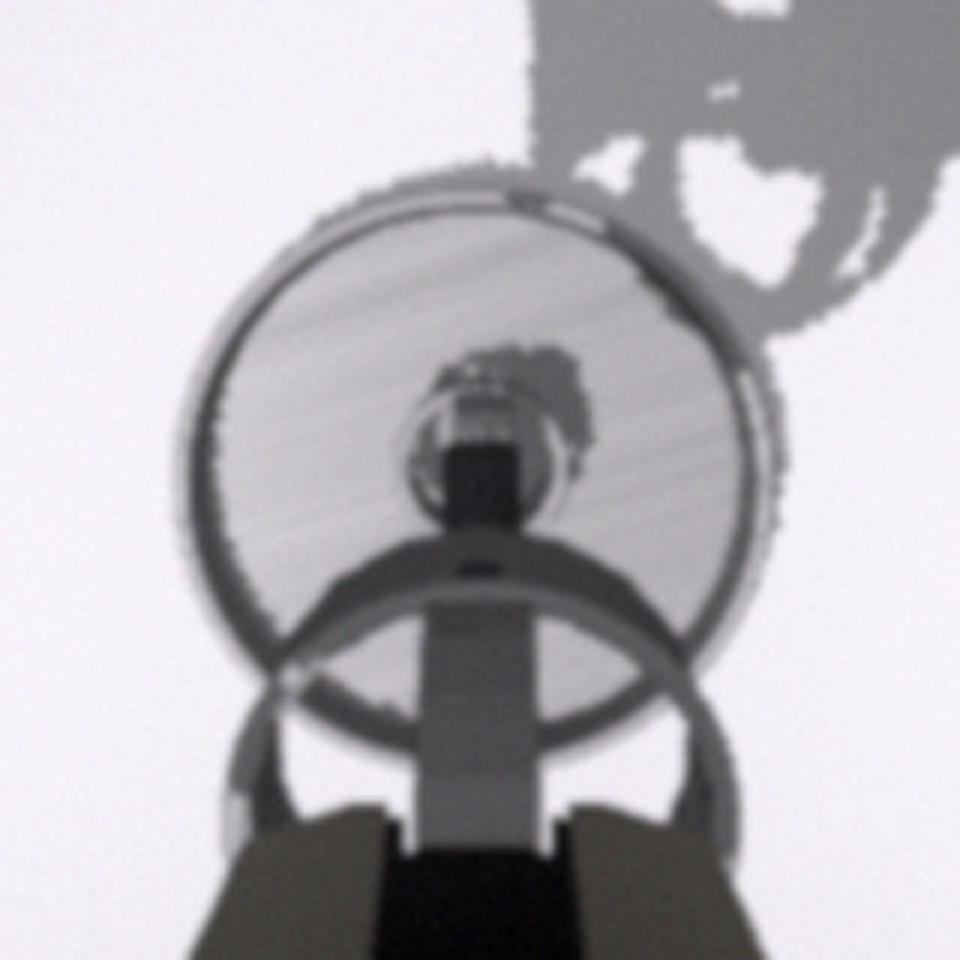

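```bash
python3 - <<'E'
from h import *
np.set_printoptions(precision=4,suppress=True)
c,s=load('w9')
P=lambda x,y,z:ray(c,s,246+x/6,100+y/6,z)
R=cv2.Rodrigues(np.array(s['orientation']))[0];tx=R[:,0]
print('c1',P(482,447,.042)-.009*tx,'held',P(480,528,.1696)-.026*tx,P(478,580,.1976)-.025*tx)
a,b=P(185,470,.014),P(770,470,.014);t=P(478,192,.014);print('tin',(a+b)/2,t-.058*tx,s['tool_pos'])
E
```

```text
c1 [0.3955 0.2424 0.042 ] held [0.396  0.2408 0.1696] [0.3944 0.2427 0.1976]
tin [0.3954 0.2411 0.014 ] [0.3982 0.2372 0.014 ] [0.3946 0.2417 0.2416]
```

Emit:
drive_tool(
  increments=[
    [1, 0.02, 0, -1.5, 0, 0, 0],
    [1, 0.02, 0, -3, 0, 0, 0],
    [1, 0.02, 0, -4, 0, 0, 0],
    [1, 0.02, 0, -5, 0, 0, 0],
    [1, 0.02, 0, -5.6, 0, 0, 0],
    [1, 0.02, 0, -6, 0, 0, 0],
    [1, 0.02, 0, -6.3, 0, 0, 0],
    [1, 0.02, 0, -6.5, 0, 0, 0],
    [1, 0.02, 0, -6.65, 0, 0, 0],
    [1, 0.02, 0, -6.75, 0, 0, 0],
    [1, 0.02, 0, -6.75, 0, 0, 0],
    [1, 0.02, 0, -6.75, 0, 0, 0],
  ],
)

```text
t: 13.35
tool_pos: [0.3962, 0.2417, 0.074]
orientation: [1.461, 2.78, 0.002]
force: [0.4, -0.4, 0.9]
opening: 0.0135
```

Emit:
drive_tool(
  increments=[
    [1, 0, 0, -0.05, 0, 0, 0],
    [1, 0, 0, -0.1, 0, 0, 0],
    [1, 0, 0, -0.1, 0, 0, 0],
  ],
)

```text
t: 13.6
tool_pos: [0.3972, 0.2421, 0.0735]
orientation: [1.46, 2.779, 0.004]
force: [-5.0, -3.5, 20.4]
opening: 0.0136
```

```bash
python3 - <<'E'
from h import *
c,s=snap('wrist','w10'); print(s['tool_pos'],s['orientation'],s['force'],s['opening'])
E
```

```text
[0.39718346 0.24209826 0.07353784] [1.4598848  2.77905465 0.00399722] [-5.01756155 -3.5402753  20.43832231] 0.013629309393248747
```

View pics/w10.png

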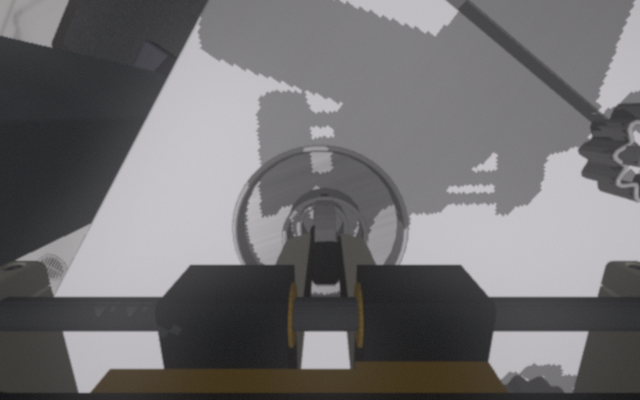

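Emit:
drive_tool(
  increments=[
    [0.6, 0, 0, 0.05, 0, 0, 0],
    [0.6, 0, 0, 0.05, 0, 0, 0],
    [0.6, 0, 0, 0.05, 0, 0, 0],
    [0.6, 0, 0, 0.05, 0, 0, 0],
    [0.6, 0, 0, 0.05, 0, 0, 0],
    [0.6, 0, 0, 0.6, 0, 0, 0],
    [0.6, 0, 0, 1.5, 0, 0, 0],
    [0.6, 0, 0, 3, 0, 0, 0],
    [0.6, 0, 0, 4.5, 0, 0, 0],
    [0.6, 0, 0, 6, 0, 0, 0],
    [0.6, 0, 0, 7.2, 0, 0, 0],
    [0.6, 0, 0, 7.2, 0, 0, 0],
  ],
)

```text
t: 14.65
tool_pos: [0.3983, 0.2427, 0.2581]
orientation: [1.458, 2.775, 0.014]
force: [0.7, 0.7, -0.1]
opening: 0.0373
```

```bash
python3 - <<'E'
from h import *
c,s=snap('wrist','w11'); print(s['tool_pos'],s['orientation'],s['force'],s['opening'])
crop('w11',326,180,70,'w11c',8)
E
```

```text
[0.3982816  0.24272262 0.258123  ] [1.45840127 2.77514948 0.01356692] [ 0.73431303  0.69265979 -0.11847762] 0.03730403393053547
```

View pics/w11c.png

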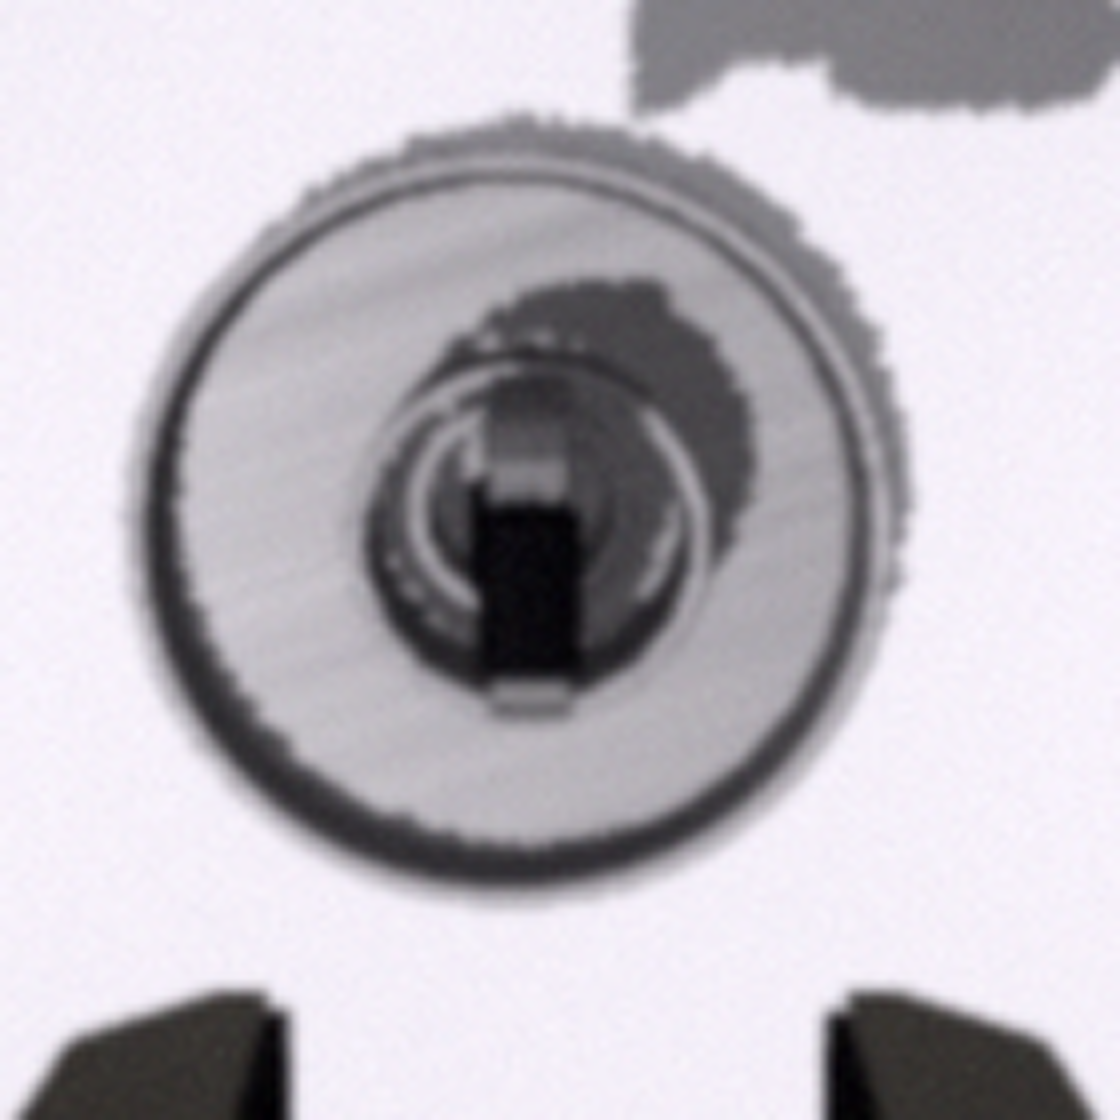

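```bash
python3 - <<'E'
from h import *
np.set_printoptions(precision=4,suppress=True)
c,s=load('w11')
P=lambda x,y,z:ray(c,s,256+x/8,110+y/8,z)
R=cv2.Rodrigues(np.array(s['orientation']))[0];print(R[:,0],R[:,1],R[:,2])
m=lambda a,b:((a+b)/2,np.linalg.norm(a-b))
print('tin',m(P(135,525,.014),P(895,525,.014)),m(P(515,158,.014),P(515,900,.014)))
print('c2',m(P(362,530,.030),P(714,530,.030)),P(536,358,.030)-.026*R[:,0])
print('c2bar',P(528,510,.066)-.012*R[:,0],P(528,675,.066)+.012*R[:,0])
# c3 from w7
c,s=load('w7')
P=lambda x,y,z:ray(c,s,440+x/5,190+y/5,z)
a,b=P(350,318,.088),P(443,400,.088);print('c3',a,b,(a+b)/2,np.linalg.norm(a-b),np.degrees(np.arctan2(*(b-a)[1::-1])))
print(m(P(118,270,.038),P(435,270,.038)))
E
```

```text
[-0.5672  0.8236 -0.0018] [0.8235 0.5672 0.0107] [ 0.0098  0.0046 -0.9999]
tin (array([0.3965, 0.2398, 0.014 ]), np.float64(0.11597031242627173)) (array([0.3981, 0.2374, 0.014 ]), np.float64(0.11541287491756058))
c2 (array([0.3979, 0.2437, 0.03  ]), np.float64(0.05151822348131176)) [0.3982 0.2429 0.03  ]
c2bar [0.3979 0.2412 0.066 ] [0.397  0.2424 0.066 ]
c3 [0.6466 0.0045 0.088 ] [ 0.6726 -0.0063  0.088 ] [ 0.6596 -0.0009  0.088 ] 0.028213638525802588 -22.54701620490846
(array([ 0.6615, -0.0025,  0.038 ]), np.float64(0.07344740447215152))
```

Emit:
drive_tool(
  increments=[
    [0.6, 10.4, -9.6, 0.3, 0, 0, 0.58],
    [0.6, 10.4, -9.6, 0.3, 0, 0, 0.58],
    [0.6, 10.4, -9.6, 0.3, 0, 0, 0.58],
    [0.6, 10.4, -9.6, 0.3, 0, 0, 0.58],
    [0.6, 10.4, -9.6, 0.3, 0, 0, 0.58],
    [0.6, 10.4, -9.6, 0.3, 0, 0, 0.58],
    [0.6, 10.4, -9.6, 0.3, 0, 0, 0.58],
    [0.6, 10.4, -9.6, 0.3, 0, 0, 0.58],
    [0.6, 10.4, -9.6, 0.3, 0, 0, 0.58],
    [0.6, 10.4, -9.6, 0.3, 0, 0, 0.58],
    [0.6, 10.4, -9.6, 0.3, 0, 0, 0.58],
    [0.6, 10.4, -9.6, 0.3, 0, 0, 0.58],
  ],
)

```text
t: 15.7
tool_pos: [0.6546, 0.0016, 0.256]
orientation: [-0.605, -3.079, 0.0]
force: [-0.2, -0.2, -0.7]
opening: 0.0375
```

```bash
python3 - <<'E'
from h import *
c,s=snap('wrist','w12'); print(s['tool_pos'],s['orientation'],s['q'],s['opening'])
E
```

```text
[0.65463116 0.0015534  0.25596017] [-6.05310310e-01 -3.07929090e+00  6.91930059e-05] [-7.61094586e-02  2.76501486e-01  1.30001604e+00  3.53072323e-04
  1.56842822e+00 -1.25870776e+00] 0.03748573557729778
```

View pics/w12.png

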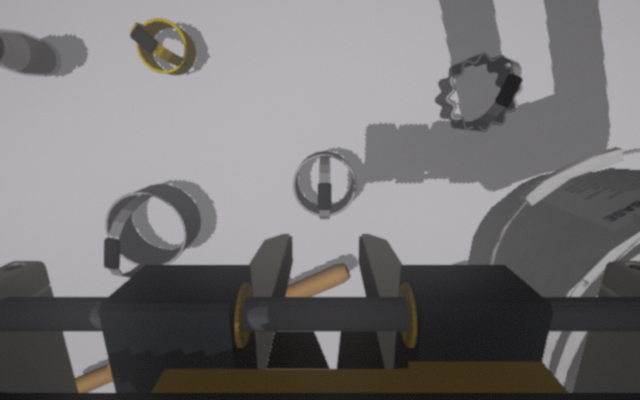

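```bash
python3 - <<'E'
from h import *
crop('w12',325,185,40,'w12c',7); crop('w12',150,230,60,'w12d',7)
E
```

```text
(no output)
```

View pics/w12c.png

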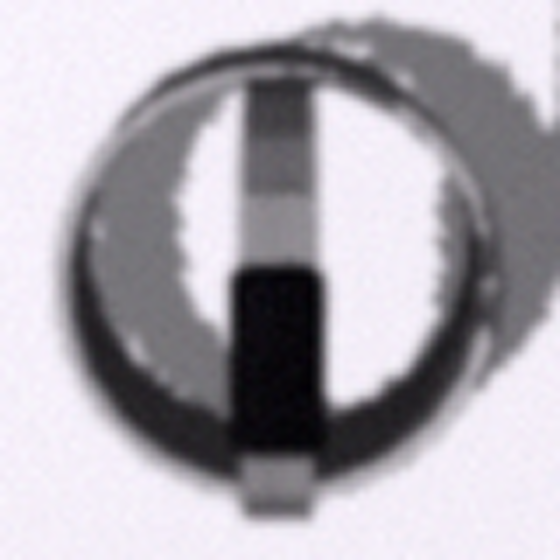

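View pics/w12d.png

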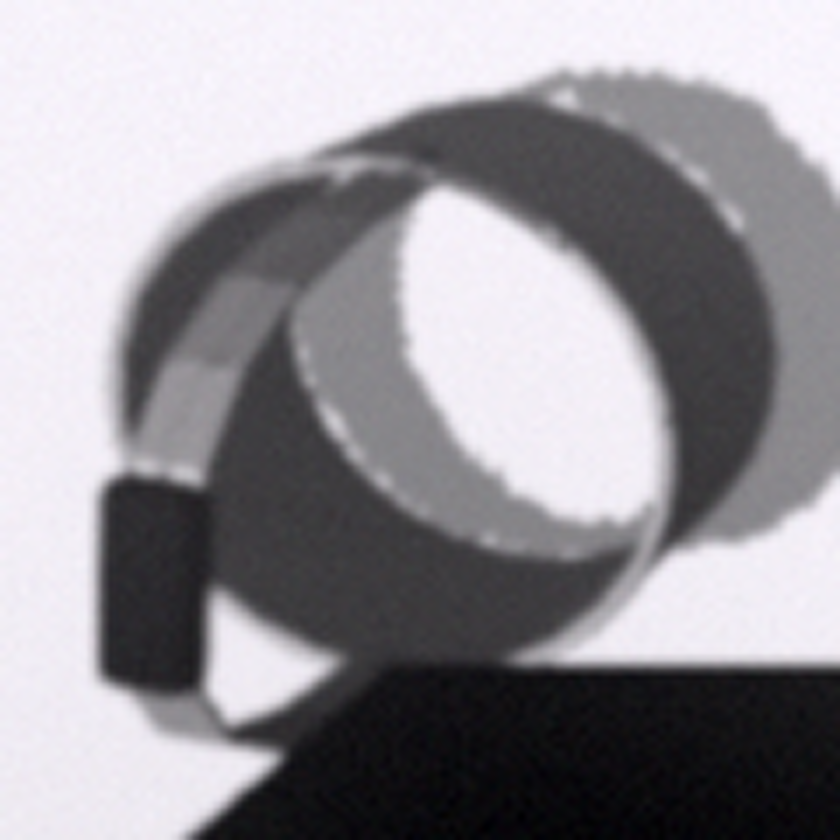

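```bash
python3 - <<'E'
from h import *
np.set_printoptions(precision=4,suppress=True)
c,s=load('w12')
P=lambda x,y,z:ray(c,s,285+x/7,145+y/7,z)
R=cv2.Rodrigues(np.array(s['orientation']))[0];ang=lambda a,b:np.degrees(np.arctan2(*(b-a)[1::-1]))
a,b=P(279,268,.088),P(278.5,448,.087);print('tool x',R[:,0],np.degrees(np.arctan2(R[1,0],R[0,0])))
p=(a+b)/2;print('c3',p,np.linalg.norm(a-b),ang(b,a),(p-s['tool_pos'])/.025,'rim',(P(62,270,.038)+P(492,270,.038))/2)
Q=lambda x,y,z:ray(c,s,90+x/7,170+y/7,z)
a,b=Q(159,484,.112),Q(152,683,.111);q=(a+b)/2;print('c4',q,np.linalg.norm(a-b),ang(b,a))
for f in('top0','scene0'):
  c,s=load(f);print(proj(c,s,p),proj(c,s,q))
E
```

```text
tool x [-0.9256  0.3785  0.0033] 157.75774426023597
c3 [ 0.6608 -0.0009  0.0875] 0.026819777291929053 157.62555017501256 [ 0.2452 -0.0968 -6.7384] rim [ 0.6587 -0.0004  0.038 ]
c4 [ 0.6302 -0.211   0.1115] 0.031205277723655646 144.90187804758526
(np.float64(309.772350852499), np.float64(152.98689104732352)) (np.float64(382.4941527954577), np.float64(161.77253231260124))
(np.float64(342.9788162702649), np.float64(186.84456354785877)) (np.float64(387.83055968136756), np.float64(214.53717091168784))
```

Emit:
drive_tool(
  increments=[
    [0.6, 0.2, -0.1, -1.5, 0, 0, 0],
    [0.6, 0.2, -0.1, -3, 0, 0, 0],
    [0.6, 0.2, -0.1, -4.2, 0, 0, 0],
    [0.6, 0.2, -0.1, -5.2, 0, 0, 0],
    [0.6, 0.2, -0.1, -5.9, 0, 0, 0],
    [0.6, 0.2, -0.1, -6.4, 0, 0, 0],
    [0.6, 0.2, -0.1, -6.4, 0, 0, 0],
    [0.6, 0.2, -0.1, -6.4, 0, 0, 0],
    [0.6, 0.2, -0.1, -6.4, 0, 0, 0],
  ],
)

```text
t: 16.5
tool_pos: [0.6615, -0.0007, 0.1003]
orientation: [0.604, 3.08, 0.001]
force: [0.2, 0.6, 1.0]
opening: 0.0367
```

```bash
python3 - <<'E'
from h import *
c,s=snap('wrist','w13'); print(s['tool_pos'],s['orientation'],s['force'],s['opening'])
crop('w13',325,240,70,'w13c',4)
E
```

```text
[ 0.66148557 -0.00072815  0.10025738] [6.03837314e-01 3.08014912e+00 5.94975517e-04] [0.22151058 0.57917747 0.9597017 ] 0.0366820848388341
```

View pics/w13c.png

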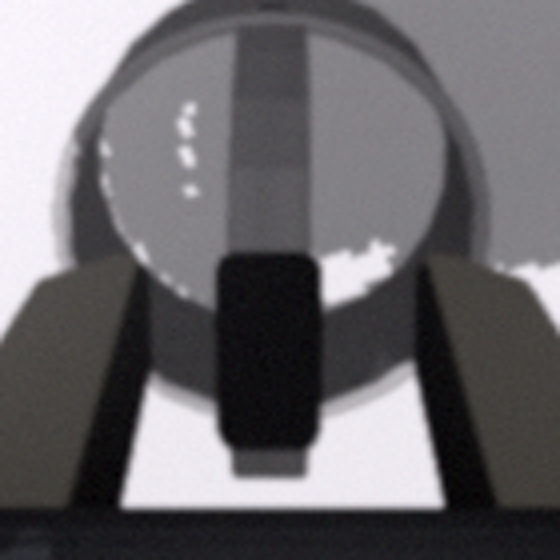

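Emit:
drive_tool(
  increments=[
    [0.6, -0.03, -0.08, -0.15, 0, 0, 0],
    [0.6, -0.03, -0.08, -0.15, 0, 0, 0],
    [1, -0.03, -0.08, -0.15, 0, 0, 0],
    [1, -0.03, -0.08, -0.15, 0, 0, 0],
    [1, -0.03, -0.08, -0.15, 0, 0, 0],
    [1, -0.03, -0.08, -0.15, 0, 0, 0],
    [1, -0.03, -0.08, -0.15, 0, 0, 0],
    [1, -0.03, -0.08, -0.15, 0, 0, 0],
  ],
)

```text
t: 17.22
tool_pos: [0.6598, -0.003, 0.0944]
orientation: [0.605, 3.083, 0.0]
force: [-0.5, 1.3, 0.4]
opening: 0.0132
```

Emit:
drive_tool(
  increments=[
    [1, 0, 0, 0.5, 0, 0, 0],
    [1, 0, 0, 1.5, 0, 0, 0],
    [1, 0, 0, 3, 0, 0, 0],
    [1, 0, 0, 4.5, 0, 0, 0],
    [1, -1, 0.9, 6, 0, 0, -0.1],
    [1, -2, 1.9, 6.6, 0, 0, -0.2],
    [1, -3, 2.8, 6.6, 0, 0, -0.3],
    [1, -4, 3.7, 6.6, 0, 0, -0.4],
    [1, -5, 4.7, 6.6, 0, 0, -0.5],
    [1, -6, 5.6, 6.6, 0, 0, -0.58],
    [1, -7, 6.5, 6.6, 0, 0, -0.58],
    [1, -8, 7.5, 6.6, 0, 0, -0.58],
    [1, -9, 8.4, 6.6, 0, 0, -0.58],
    [1, -10, 9.3, 6.6, 0, 0, -0.58],
    [1, -10.5, 9.8, 6.6, 0, 0, -0.58],
    [1, -10.5, 9.8, 6.6, 0, 0, -0.58],
    [1, -10.5, 9.8, 6.6, 0, 0, -0.58],
    [1, -10.5, 9.8, 6.6, 0, 0, -0.58],
  ],
)

```text
t: 18.72
tool_pos: [0.3977, 0.2416, 0.26]
orientation: [1.461, 2.78, 0.001]
force: [-0.4, 0.6, -1.2]
opening: 0.0135
```

```bash
python3 - <<'E'
from h import *
c,s=snap('wrist','w14'); print(s['tool_pos'],s['orientation'],s['force'],s['opening'])
crop('w14',326,180,80,'w14c',6)
E
```

```text
[0.39767292 0.24155654 0.25999621] [1.46088249e+00 2.78022657e+00 6.11952302e-04] [-0.40712608  0.6482883  -1.21604635] 0.013490887995195709
```

View pics/w14c.png

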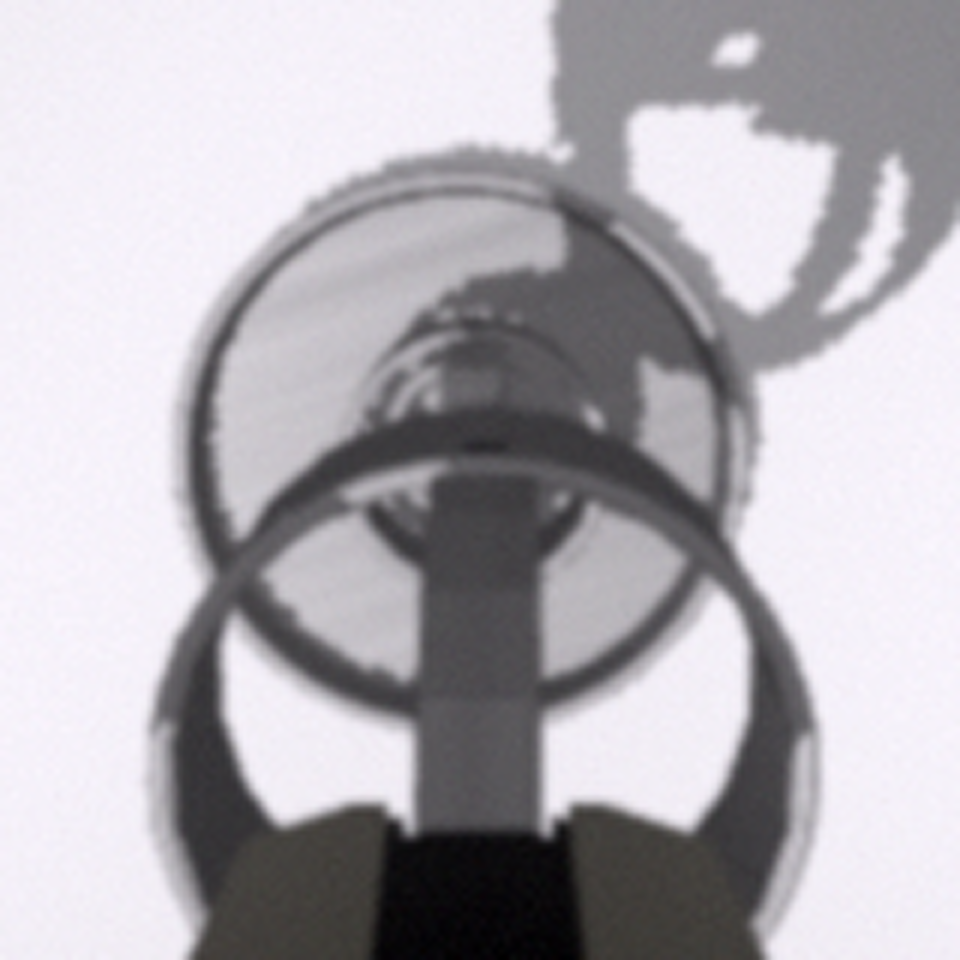

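```bash
python3 - <<'E'
from h import *
np.set_printoptions(precision=4,suppress=True)
c,s=load('w14')
P=lambda x,y,z:ray(c,s,246+x/6,100+y/6,z)
R=cv2.Rodrigues(np.array(s['orientation']))[0];tx=R[:,0];z=s['tool_pos'][2]-.0944
print('c2',P(478,333,.030)-.026*tx,(P(358,430,.03)+P(610,430,.03))/2,'held',P(482,405,z)-.036*tx,(P(153,780,z+.019)+P(820,780,z+.019))/2)
a,b=P(182,450,.014),P(745,450,.014);t=P(465,175,.014);print('tin',(a+b)/2,t-.058*tx,s['tool_pos'])
E
```

```text
c2 [0.3987 0.2415 0.03  ] [0.3957 0.2479 0.03  ] held [0.3993 0.2411 0.1656] [0.4032 0.2364 0.1846]
tin [0.3963 0.2398 0.014 ] [0.3984 0.2374 0.014 ] [0.3977 0.2416 0.26  ]
```

Emit:
drive_tool(
  increments=[
    [1, 0, 0, -1.5, 0, 0, 0],
    [1, 0, 0, -2.5, 0, 0, 0],
    [1, 0, 0, -3.3, 0, 0, 0],
    [1, 0, 0, -4, 0, 0, 0],
    [1, 0, 0, -4.7, 0, 0, 0],
    [1, 0, 0, -5.4, 0, 0, 0],
    [1, 0, 0, -5.9, 0, 0, 0],
    [1, 0, 0, -6.2, 0, 0, 0],
    [1, 0, 0, -6.4, 0, 0, 0],
    [1, 0, 0, -6.5, 0, 0, 0],
    [1, 0, 0, -6.5, 0, 0, 0],
    [1, 0, 0, -6.5, 0, 0, 0],
  ],
)

```text
t: 19.77
tool_pos: [0.3979, 0.242, 0.0976]
orientation: [1.462, 2.78, 0.001]
force: [0.1, -0.9, -1.6]
opening: 0.013
```

```bash
python3 - <<'E'
from h import *
c,s=snap('wrist','w15'); print(s['tool_pos'],s['orientation'],s['force'],s['opening'])
E
```

```text
[0.39785089 0.24196302 0.09761326] [1.46163941e+00 2.78015177e+00 1.24074534e-03] [ 0.11567671 -0.87327431 -1.64513366] 0.013008899196799886
```

View pics/w15.png

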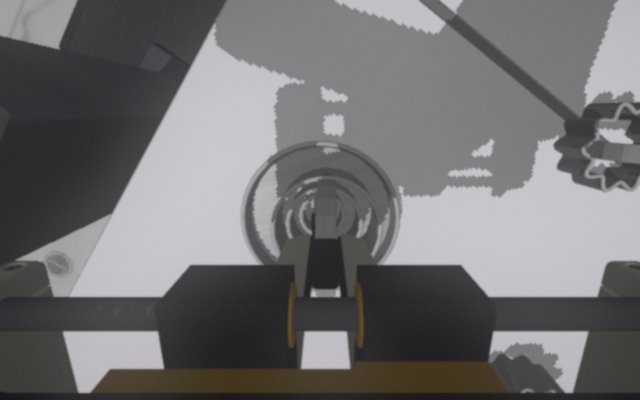

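c3 is inside the tin around c2, about 1 mm above the floor. Lowering the last bit.

Emit:
drive_tool(
  increments=[
    [1, 0, 0, -0.04, 0, 0, 0],
    [1, 0, 0, -0.08, 0, 0, 0],
    [1, 0, 0, -0.08, 0, 0, 0],
  ],
)

```text
t: 20.07
tool_pos: [0.3984, 0.2425, 0.0962]
orientation: [1.461, 2.779, 0.004]
force: [1.1, 0.9, 5.1]
opening: 0.0135
```

Emit:
drive_tool(
  increments=[
    [0.6, 0, 0, -0.05, 0, 0, 0],
    [0.6, 0, 0, -0.05, 0, 0, 0],
    [0.6, 0, 0, 0, 0, 0, 0],
    [0.6, 0, 0, 0, 0, 0, 0],
    [0.6, 0, 0, 0, 0, 0, 0],
    [0.6, 0, 0, 0.6, 0, 0, 0],
    [0.6, 0, 0, 1.5, 0, 0, 0],
    [0.6, 0, 0, 3, 0, 0, 0],
    [0.6, 0, 0, 4.5, 0, 0, 0],
    [0.6, 0, 0, 6, 0, 0, 0],
    [0.6, 0, 0, 7.2, 0, 0, 0],
    [0.6, 0, 0, 7.2, 0, 0, 0],
  ],
)

```text
t: 21.07
tool_pos: [0.3998, 0.2431, 0.2826]
orientation: [1.458, 2.775, 0.014]
force: [1.5, 0.4, 0.5]
opening: 0.0368
```

```bash
python3 - <<'E'
from h import *
c,s=snap('wrist','w16'); print(s['tool_pos'],s['orientation'],s['q'],s['force'],s['opening'])
crop('w16',326,180,70,'w16c',8)
E
```

```text
[0.39983822 0.24310417 0.28255358] [1.45844892 2.77501925 0.01377935] [ 4.36616452e-01 -2.57868659e-01  1.78972031e+00  4.57383659e-05
  1.59873084e+00 -1.66401006e-01] [1.46255102 0.39807757 0.45601755] 0.03678668874534098
```

View pics/w16c.png

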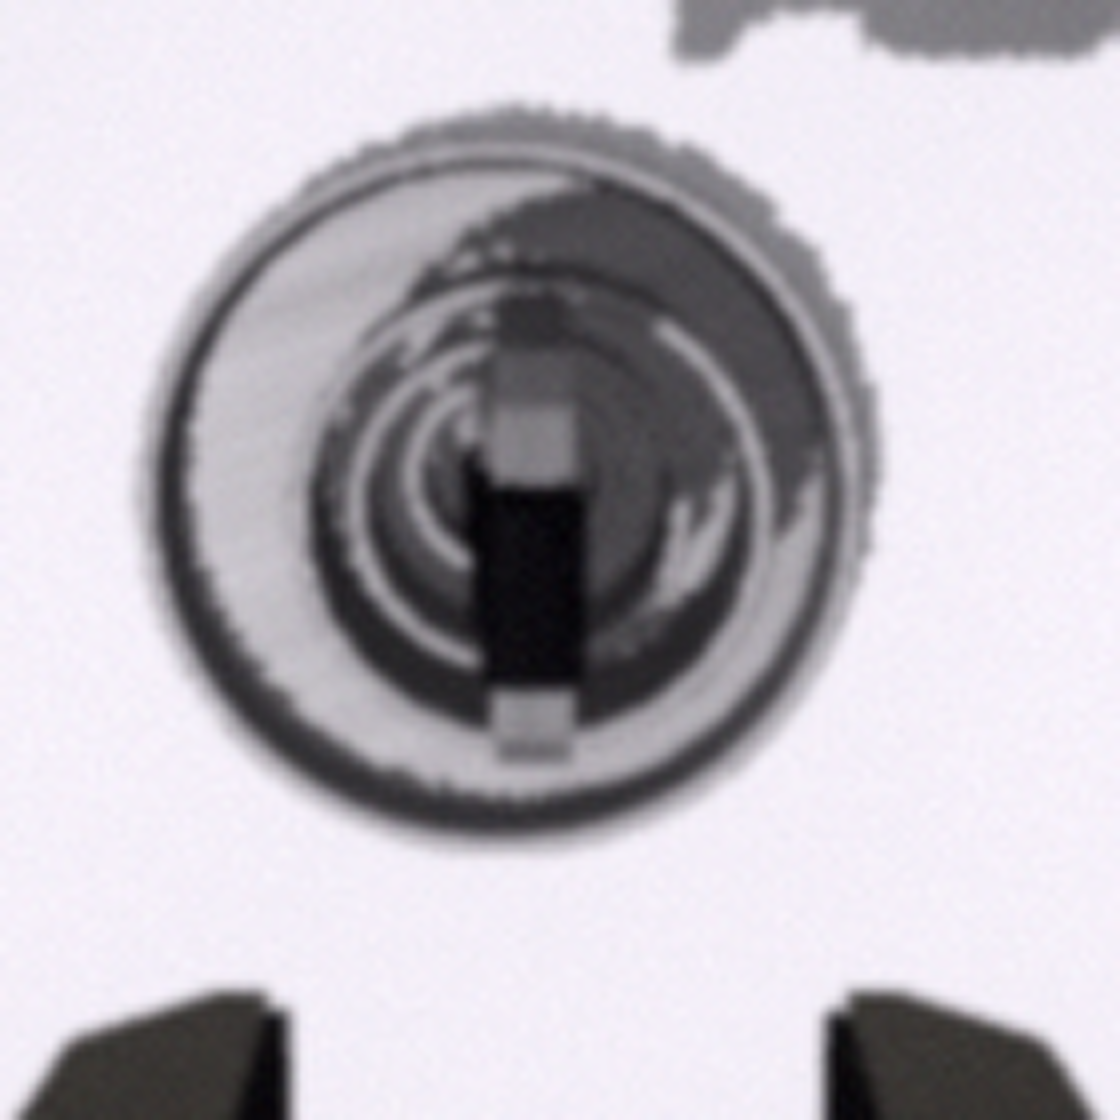

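```bash
python3 - <<'E'
from h import *
np.set_printoptions(precision=4,suppress=True)
c,s=load('w16')
P=lambda x,y,z:ray(c,s,256+x/8,110+y/8,z)
R=cv2.Rodrigues(np.array(s['orientation']))[0];tx=R[:,0]
m=lambda a,b:((a+b)/2,np.linalg.norm(a-b))
print('tin',m(P(147,490,.014),P(868,490,.014)),m(P(508,140,.014),P(508,845,.014)))
print('c3',m(P(308,500,.040),P(772,500,.040)),P(538,270,.040)-.036*tx)
print('c3bar',P(530,490,.090)-.014*tx,P(530,682,.090)+.014*tx)
E
```

```text
tin (array([0.3965, 0.2402, 0.014 ]), np.float64(0.11655352575468603)) (array([0.398, 0.238, 0.014]), np.float64(0.11568518271259629))
c3 (array([0.3988, 0.2458, 0.04  ]), np.float64(0.07034011197954557)) [0.3994 0.2444 0.0401]
c3bar [0.3993 0.2422 0.09  ] [0.3982 0.2437 0.09  ]
```

Emit:
drive_tool(
  increments=[
    [0.6, 9.1, -18, 0.2, 0, 0, 0.36],
    [0.6, 9.1, -18, 0.2, 0, 0, 0.36],
    [0.6, 9.1, -18, 0.2, 0, 0, 0.36],
    [0.6, 9.1, -18, 0.2, 0, 0, 0.36],
    [0.6, 9.1, -18, 0.2, 0, 0, 0.36],
    [0.6, 9.1, -18, 0.2, 0, 0, 0.36],
    [0.6, 9.1, -18, 0.2, 0, 0, 0.36],
    [0.6, 9.1, -18, 0.2, 0, 0, 0.36],
    [0.6, 9.1, -18, 0.2, 0, 0, 0.36],
    [0.6, 9.1, -18, 0.2, 0, 0, 0.36],
    [0.6, 9.1, -18, 0.2, 0, 0, 0.36],
    [0.6, 9.1, -18, 0.2, 0, 0, 0.36],
    [0.6, 9.1, -18, 0.2, 0, 0, 0.36],
    [0.6, 9.1, -18, 0.2, 0, 0, 0.36],
    [0.6, 9.1, -18, 0.2, 0, 0, 0.36],
    [0.6, 9.1, -18, 0.2, 0, 0, 0.36],
  ],
)

```text
t: 22.45
tool_pos: [0.6241, -0.2073, 0.2782]
orientation: [-0.939, -2.995, -0.001]
force: [-0.1, 0.7, 1.1]
opening: 0.0373
```

```bash
python3 - <<'E'
from h import *
c,s=snap('wrist','w17'); print(s['tool_pos'],s['orientation'],s['force'],s['opening'])
crop('w17',326,180,60,'w17c',8)
E
```

```text
[ 0.62408483 -0.20731802  0.27821396] [-9.39224067e-01 -2.99509133e+00 -1.02871640e-03] [-0.08542666  0.74310372  1.06125465] 0.0372812426503716
```

View pics/w17c.png

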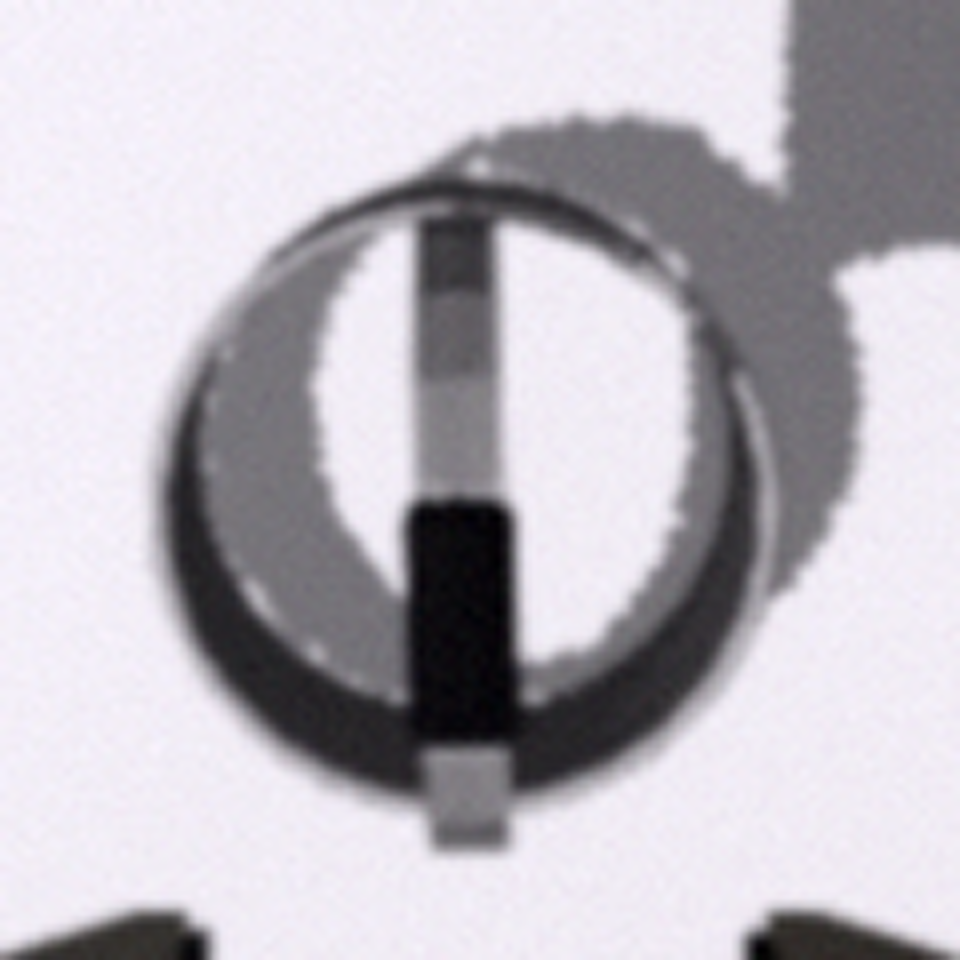

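```bash
python3 - <<'E'
from h import *
np.set_printoptions(precision=4,suppress=True)
c,s=load('w17')
P=lambda x,y,z:ray(c,s,266+x/8,120+y/8,z)
R=cv2.Rodrigues(np.array(s['orientation']))[0];ang=lambda d:np.degrees(np.arctan2(d[1],d[0]))
a,b=P(461,503,.112),P(466,738,.111);p=(a+b)/2
print(p,np.linalg.norm(a-b),ang(a-b),ang(R[:,0]),R[:,0],(p-s['tool_pos'])/.025,(P(160,500,.048)+P(775,500,.048))/2)
E
```

```text
[ 0.6299 -0.2124  0.1115] 0.030515723559465188 146.3200692568317 145.17841031513092 [-0.8209  0.571   0.0028] [ 0.2314 -0.2028 -6.6686] [ 0.6286 -0.2111  0.048 ]
```

Emit:
drive_tool(
  increments=[
    [0.6, 0.2, -0.25, -1.5, 0, 0, 0.02],
    [0.6, 0.2, -0.25, -3, 0, 0, 0.02],
    [0.6, 0.2, -0.25, -4.2, 0, 0, 0.02],
    [0.6, 0.2, -0.25, -5.2, 0, 0, 0.02],
    [0.6, 0.2, -0.25, -5.9, 0, 0, 0.02],
    [0.6, 0.2, -0.25, -6.35, 0, 0, 0.02],
    [0.6, 0.2, -0.25, -6.35, 0, 0, 0.02],
    [0.6, 0.2, -0.25, -6.35, 0, 0, 0.02],
    [0.6, 0.2, -0.25, -6.35, 0, 0, 0.02],
  ],
)

```text
t: 23.25
tool_pos: [0.6308, -0.2143, 0.1233]
orientation: [0.908, 3.004, -0.0]
force: [-0.3, -0.7, 0.2]
opening: 0.0373
```

```bash
python3 - <<'E'
from h import *
c,s=snap('wrist','w18'); print(s['tool_pos'],s['orientation'],s['force'],s['opening'])
crop('w18',325,240,70,'w18c',4)
E
```

```text
[ 0.63081496 -0.21427561  0.12333085] [ 9.08312960e-01  3.00437925e+00 -3.91115222e-04] [-0.2974858  -0.65549423  0.18176289] 0.037324856414271385
```

View pics/w18c.png

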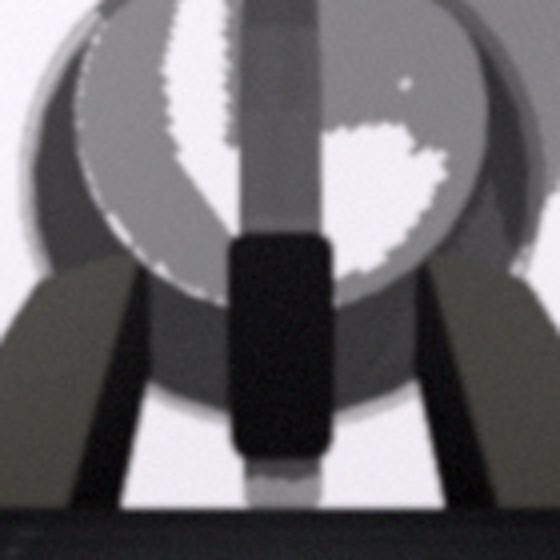

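Emit:
drive_tool(
  increments=[
    [0.6, 0, 0, -0.12, 0, 0, 0],
    [0.6, 0, 0, -0.12, 0, 0, 0],
    [1, 0, 0, -0.12, 0, 0, 0],
    [1, 0, 0, -0.12, 0, 0, 0],
    [1, 0, 0, -0.12, 0, 0, 0],
    [1, 0, 0, -0.12, 0, 0, 0],
    [1, 0, 0, -0.12, 0, 0, 0],
    [1, 0, 0, -0.12, 0, 0, 0],
  ],
  squeeze=25,
)

```text
t: 23.97
tool_pos: [0.6298, -0.2143, 0.1182]
orientation: [0.91, 3.007, 0.0]
force: [0.6, -0.8, 0.2]
opening: 0.0138
```

Emit:
drive_tool(
  increments=[
    [1, 0, 0, 0.5, 0, 0, 0],
    [1, 0, 0, 1.5, 0, 0, 0],
    [1, 0, 0, 3, 0, 0, 0],
    [1, 0, 0, 4.5, 0, 0, 0],
    [1, 0, 0, 6, 0, 0, 0],
    [1, -0.7, 1.4, 6.3, 0, 0, -0.1],
    [1, -1.4, 2.8, 6.3, 0, 0, -0.2],
    [1, -2.1, 4.2, 6.3, 0, 0, -0.3],
    [1, -2.8, 5.6, 6.3, 0, 0, -0.38],
    [1, -3.5, 7, 6.3, 0, 0, -0.38],
    [1, -4.2, 8.4, 6.3, 0, 0, -0.38],
    [1, -4.9, 9.8, 6.3, 0, 0, -0.38],
    [1, -5.6, 11.2, 6.3, 0, 0, -0.38],
    [1, -6.3, 12.6, 6.3, 0, 0, -0.38],
    [1, -7, 14, 6.3, 0, 0, -0.38],
    [1, -7.7, 15.4, 6.3, 0, 0, -0.38],
    [1, -8.4, 16.6, 6.3, 0, 0, -0.38],
    [1, -9, 17.6, 6.3, 0, 0, -0.38],
    [1, -9.3, 18.2, 6.3, 0, 0, -0.38],
    [1, -9.3, 18.2, 6.3, 0, 0, -0.38],
  ],
)

```text
t: 25.63
tool_pos: [0.3955, 0.2432, 0.2766]
orientation: [-1.456, -2.783, -0.002]
force: [0.4, -0.2, -1.3]
opening: 0.0139
```

Emit:
drive_tool(
  increments=[
    [1, 0, 0, 0, 0, 0, 0],
    [1, 0, 0, 0, 0, 0, 0],
  ],
)

```text
t: 25.8
tool_pos: [0.3975, 0.2401, 0.2761]
orientation: [1.461, 2.78, 0.0]
force: [0.4, 0.2, -1.0]
opening: 0.0137
```

```bash
python3 - <<'E'
from h import *
c,s=snap('wrist','w19'); print(s['tool_pos'],s['orientation'],s['force'],s['opening'])
crop('w19',326,180,80,'w19c',6)
E
```

```text
[0.39753019 0.24010526 0.27611437] [1.46109890e+00 2.78036317e+00 2.04446419e-05] [ 0.41297333  0.16327341 -0.95424777] 0.013694683610049522
```

View pics/w19c.png

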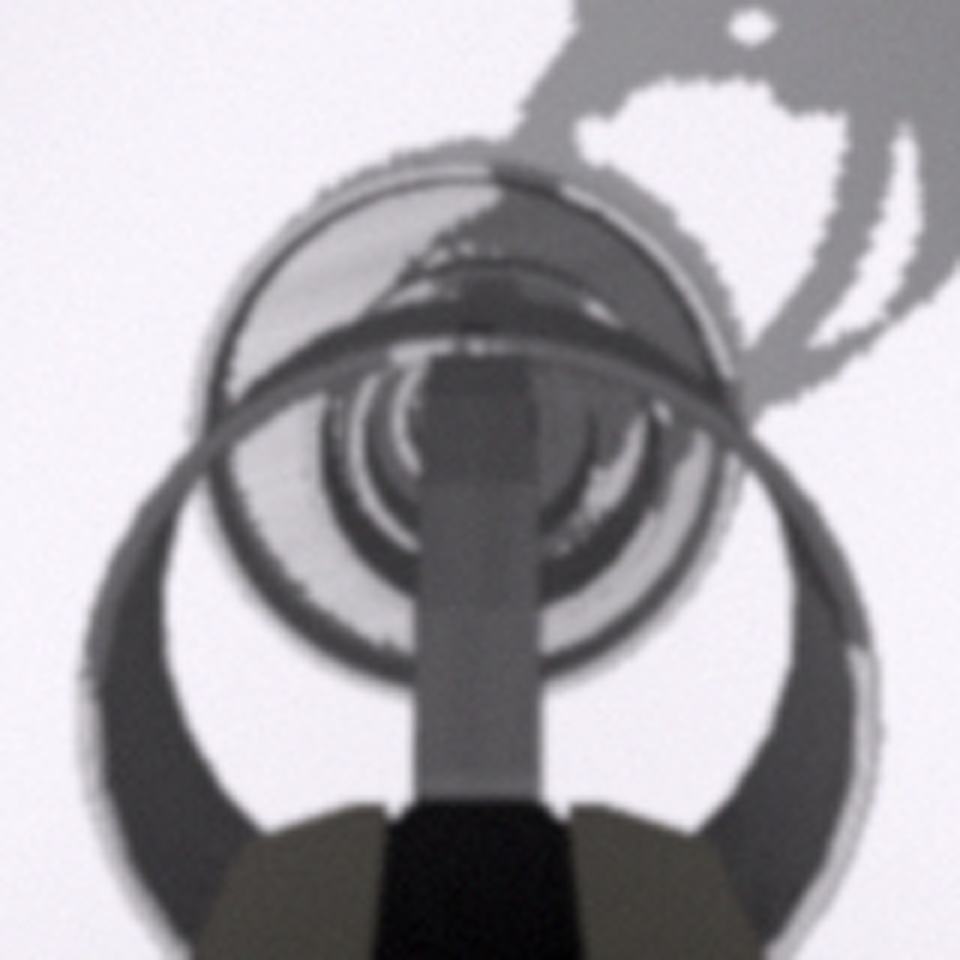

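```bash
python3 - <<'E'
from h import *
np.set_printoptions(precision=4,suppress=True)
c,s=load('w19')
P=lambda x,y,z:ray(c,s,246+x/6,100+y/6,z)
R=cv2.Rodrigues(np.array(s['orientation']))[0];tx=R[:,0];z=s['tool_pos'][2]-.1182
print('c3',P(490,262,.040)-.036*tx,'held',P(482,297,z)-.046*tx,P(480,338,z+.048)-.045*tx)
print((P(85,680,z+.02)+P(880,680,z+.02))/2)
a,b=P(205,420,.014),P(748,420,.014);t=P(475,160,.014);print('tin',(a+b)/2,t-.058*tx)
a,b=P(318,430,.040),P(670,430,.040);print('c3 lr',(a+b)/2,np.linalg.norm(a-b))
E
```

```text
c3 [0.3987 0.2437 0.04  ] held [0.3989 0.2401 0.1579] [0.3974 0.2416 0.2059]
[0.3997 0.2389 0.1779]
tin [0.3964 0.2425 0.014 ] [0.3985 0.2388 0.014 ]
c3 lr [0.3978 0.2466 0.04  ] 0.06990662730649191
```

Emit:
drive_tool(
  increments=[
    [1, 0, 0.05, -1.2, 0, 0, 0],
    [1, 0, 0.05, -2, 0, 0, 0],
    [1, 0, 0.05, -2.8, 0, 0, 0],
    [1, 0, 0.05, -3.5, 0, 0, 0],
    [1, 0, 0.05, -4.2, 0, 0, 0],
    [1, 0, 0.05, -4.8, 0, 0, 0],
    [1, 0, 0.05, -5.3, 0, 0, 0],
    [1, 0, 0.05, -5.7, 0, 0, 0],
    [1, 0, 0.05, -5.9, 0, 0, 0],
    [1, 0, 0.05, -6.1, 0, 0, 0],
    [1, 0, 0.05, -6.2, 0, 0, 0],
    [1, 0, 0.05, -6.2, 0, 0, 0],
  ],
)

```text
t: 26.85
tool_pos: [0.3974, 0.2417, 0.1206]
orientation: [-1.462, -2.781, 0.0]
force: [-0.3, 0.4, -1.2]
opening: 0.0134
```

```bash
python3 - <<'E'
from h import *
c,s=snap('wrist','w20'); print(s['tool_pos'],s['orientation'],s['force'],s['opening'])
crop('w20',326,200,100,'w20c',4)
E
```

```text
[0.39738959 0.2417097  0.12059172] [-1.46197784e+00 -2.78066412e+00  1.44964228e-04] [-0.27904811  0.44894831 -1.1915693 ] 0.013445856779202446
```

View pics/w20c.png

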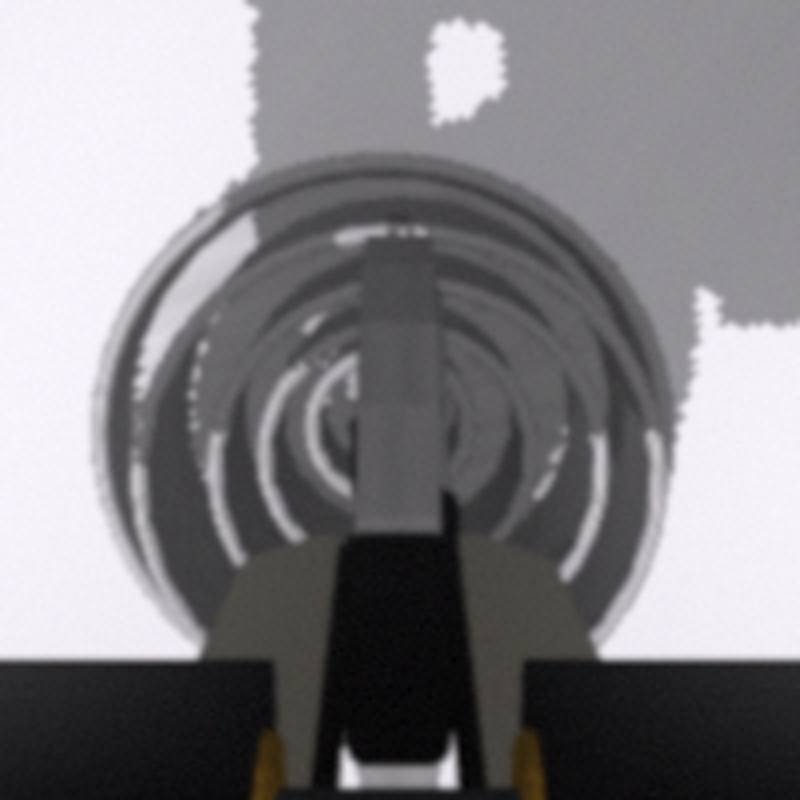

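Emit:
drive_tool(
  increments=[
    [1, 0, 0, -0.04, 0, 0, 0],
    [1, 0, 0, -0.08, 0, 0, 0],
    [1, 0, 0, -0.08, 0, 0, 0],
  ],
)

```text
t: 27.15
tool_pos: [0.3982, 0.2422, 0.1199]
orientation: [1.461, 2.78, 0.002]
force: [-0.2, -0.8, 3.8]
opening: 0.0135
```

Emit:
drive_tool(
  increments=[
    [0.6, 0, 0, -0.05, 0, 0, 0],
    [0.6, 0, 0, -0.05, 0, 0, 0],
    [0.6, 0, 0, 0, 0, 0, 0],
    [0.6, 0, 0, 0, 0, 0, 0],
    [0.6, 0, 0, 0, 0, 0, 0],
    [0.6, 0, 0, 0.6, 0, 0, 0],
    [0.6, 0, 0, 1.5, 0, 0, 0],
    [0.6, 0, 0, 3, 0, 0, 0],
    [0.6, 0, 0, 4.5, 0, 0, 0],
    [0.6, 0, 0, 6, 0, 0, 0],
    [0.6, 0, 0, 7.2, 0, 0, 0],
    [0.6, 0, 0, 7.2, 0, 0, 0],
  ],
)

```text
t: 28.15
tool_pos: [0.3997, 0.2431, 0.3064]
orientation: [1.458, 2.775, 0.014]
force: [0.4, -0.2, 0.8]
opening: 0.0376
```

```bash
python3 - <<'E'
from h import *
np.set_printoptions(precision=4,suppress=True)
c,s=snap('wrist','w21'); print(s['tool_pos'],s['orientation'],s['force'],s['opening'])
crop('w21',326,180,70,'w21c',8)
snap('scene','scene9');snap('top','top9')
a=cv2.imread('pics/scene9.png')[130:310,180:440];cv2.imwrite('pics/scene9c.png',cv2.resize(a,None,fx=3,fy=3,interpolation=2))
E
```

```text
[0.3997 0.2431 0.3064] [1.4584 2.775  0.014 ] [ 0.4416 -0.2493  0.8297] 0.03755578219136127
```

View pics/w21c.png

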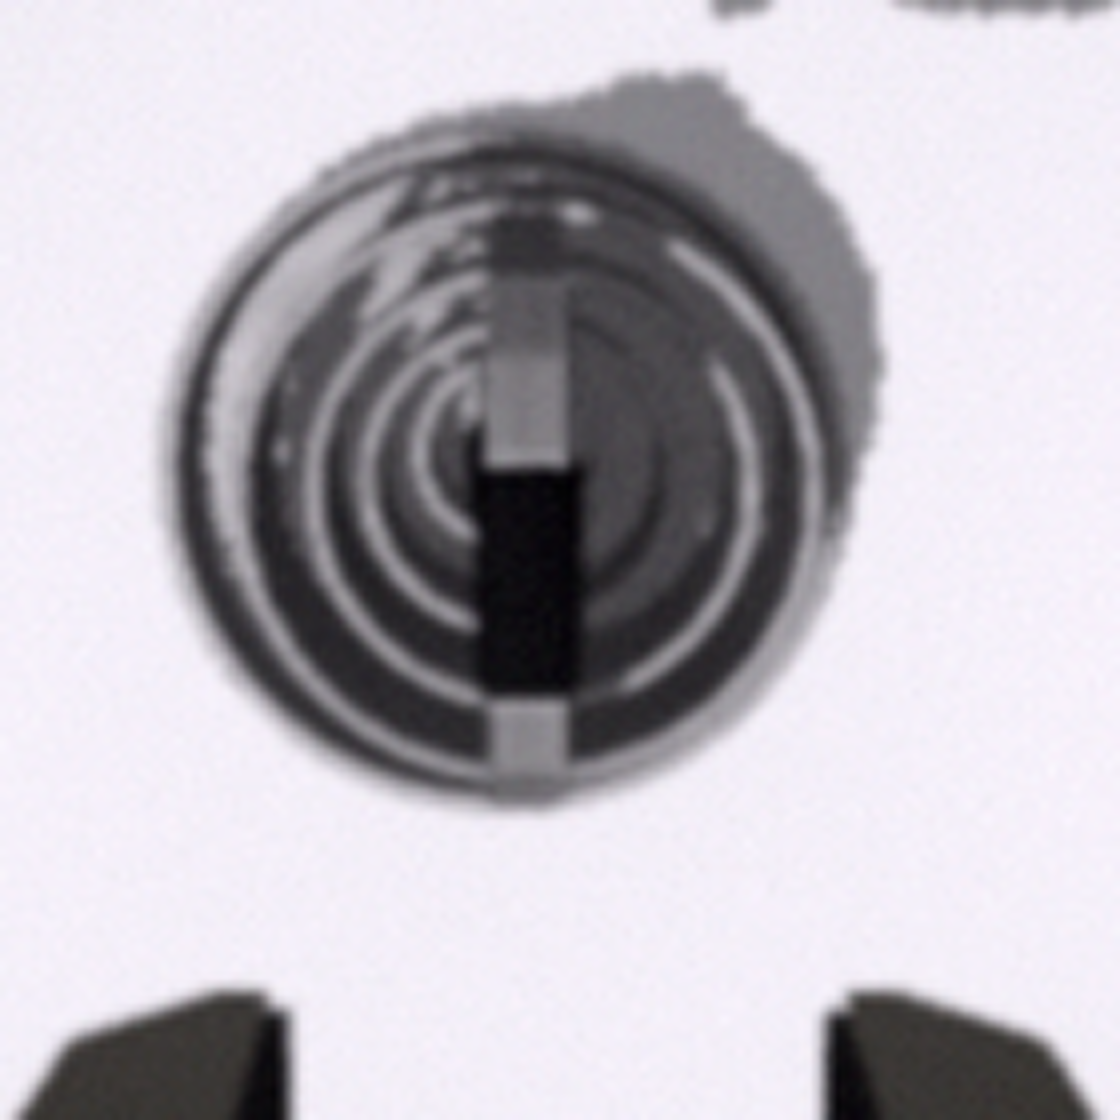

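View pics/scene9c.png

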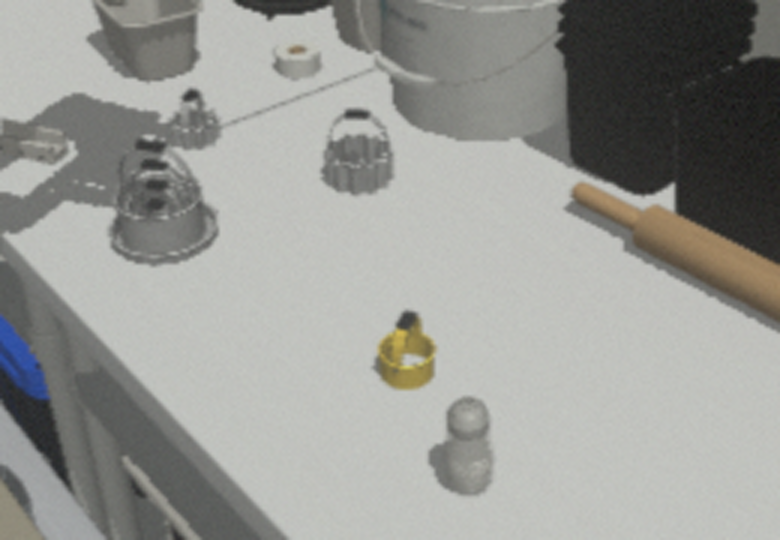

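```bash
python3 - <<'E'
from h import *
d=[cv2.absdiff(load(a)[0]['image'],load(b)[0]['image']).max(2) for a,b in (('scene0','scene9'),)]
for n,(u,v) in {'fb':(299,181),'yel':(316,247),'salt':(336,280),'fa':(245,171)}.items(): print(n,d[0][v-15:v+15,u-12:u+12].mean().round(1))
print(robot.close_job())
E
```

```text
fb 3.5
yel 4.1
salt 4.0
fa 9.5
the job is handed in; nothing more can be done
None
```

I put the four plain cutters away in the tin, nested smallest to largest, and handed the job in at about 28 s. I gripped each one by its bar and lowered it until it touched the tin's floor.

- **Seating:** cutters 2 to 4 each met contact within about 0.5 mm of the height expected on the tin's floor, and cutter 1 within about 1 mm. The highest contact force was 20 N, when seating cutter 2.
- **Final pictures:** the last wrist and scene views show all four rings inside the tin. They stand upright, with the four bars stacked at even spacing and no contact with the gripper.
- **Centring:** cutter 3 sits roughly 4 to 5 mm off the tin's centre, which is within its play.
- **Things to leave alone:** I compared the scene picture before and after for both wavy cutters, the yellow cutter and the salt shaker. The larger wavy cutter, the yellow one and the salt shaker show noise-level differences only. The smaller wavy cutter differs a little more, probably because of the arm's shadow, since the arm never went near it.

The position estimates from the different views disagreed by 2 to 4 mm, so I aimed between them.

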